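# Re-tool and latch the punch case

## Task

Change the punches in the blue tooling case: take every worn (red) punch out of the case and stand it in the red scrap tray, and work every new (yellow-ringed) punch upright into the case, one to a bay down among its two dies, foot flat on the floor; the dies slide aside, but must stay standing. With that done, swing the lid over and press its free edge down past the spring catch until it clicks and stays fully shut. Leave everything else on the bench alone.

Things in the scene. Friction and masses are not known exactly. Their poses are not given: they have to be found in the camera images.
- case: Blue steel tooling case, screwed to the bench: outside 160 (its x) x 168 (its y) x 112 mm high, walls 5 mm, origin at the centre of its underside, z up. Its own x axis points from the front (catch side, towards the robot) to the hinge side, its y axis to the left. Inner floor 6 mm above the origin. Two low dividers (top 46 mm above the origin) along x make three bays, each 150 long and 50 mm wide, centred at y = +54, 0 and -54 mm. The mouth is open while the lid stands up.
- lid (a joint): Angle of the case's lid, rad: 0 = fully shut and caught, about 1.6 to 1.85 = standing open (stop at 1.9). A stiffish hinge holds it roughly where it is left (about 0.1 to 0.3 Nm to swing it), but below about 0.3 rad a spring lifts it again unless caught. A sprung catch in the middle of the front wall resists from about 0.1 rad down (roughly 10 to 15 N at the front edge), and snaps over the lid's nose just before 0.
- lid_hinge (a point): Middle of the lid's hinge line, at the case's +x wall (80 mm from the case's origin), 112 mm above the bench. The axis runs along the case's y.
- lid_edge (a point): Point on the lid's outer face, on the yellow strip near its free edge, 150 mm from the hinge line and midway across: where to press. The lid is a 168 (hinge to free edge) x 168 mm plate, 7 mm thick, outer face 7 mm from the hinge line; shut, this face lies 120 mm above the bench. The point turns with the lid: its z axis points out of the outer face.
- scrap: Red scrap tray, fixed, 150 x 150 x 35 mm, walls and floor 5 mm, origin at the centre of its underside.
- punch1_mid (a point): Centre (half-way up, 47.5 mm above its foot) of a new punch: steel, round and stepped, 95 mm tall, standing upright: base (pale bare metal) 42 mm in diameter and 40 mm high, above it a plain stem 22 mm in diameter and 55 mm long to grip. About 0.4 kg, bottom-heavy, polished foot. z points to the stem end. Yellow ring and top. Stands on the bench right of the case at the start; None if absent.
- punch2_mid (a point): Centre (half-way up, 47.5 mm above its foot) of a new punch: steel, round and stepped, 95 mm tall, standing upright: base (pale bare metal) 42 mm in diameter and 40 mm high, above it a plain stem 22 mm in diameter and 55 mm long to grip. About 0.4 kg, bottom-heavy, polished foot. z points to the stem end. Yellow ring and top. Stands on the bench right of the case at the start; None if absent.
- punch3_mid (a point): Centre (half-way up, 47.5 mm above its foot) of a new punch: steel, round and stepped, 95 mm tall, standing upright: base (pale bare metal) 42 mm in diameter and 40 mm high, above it a plain stem 22 mm in diameter and 55 mm long to grip. About 0.4 kg, bottom-heavy, polished foot. z points to the stem end. Yellow ring and top. Stands on the bench right of the case at the start; None if absent.
- worn1_mid (a point): Centre (half-way up, 47.5 mm above its foot) of a worn punch: steel, round and stepped, 95 mm tall, standing upright: base (painted red) 34 mm in diameter and 40 mm high, above it a plain stem 22 mm in diameter and 55 mm long to grip. About 0.33 kg, bottom-heavy, polished foot. z points to the stem end. Red ring and top. Starts between the two dies of the bay at the case's y = +54 mm; None if absent.
- worn3_mid (a point): Centre (half-way up, 47.5 mm above its foot) of a worn punch: steel, round and stepped, 95 mm tall, standing upright: base (painted red) 34 mm in diameter and 40 mm high, above it a plain stem 22 mm in diameter and 55 mm long to grip. About 0.33 kg, bottom-heavy, polished foot. z points to the stem end. Red ring and top. Starts between the two dies of the bay at the case's y = -54 mm; None if absent.
- die1a_mid (a point): Centre (20 mm above its foot) of a loose dark steel die that stays in the case: round, 44 mm in diameter up to 16 mm, then a cone narrowing to 20 mm at its top, 40 mm high; 0.22 kg, oiled, slides easily. Stands in the bay at the case's y = +54 mm, towards the front (-x) end of it. It slides when a punch is wedged down beside it; with a new punch in, the bay has some 20 mm to spare in length.
- die1b_mid (a point): Centre (20 mm above its foot) of a loose dark steel die that stays in the case: round, 44 mm in diameter up to 16 mm, then a cone narrowing to 20 mm at its top, 40 mm high; 0.22 kg, oiled, slides easily. Stands in the bay at the case's y = +54 mm, towards the hinge (+x) end of it. It slides when a punch is wedged down beside it; with a new punch in, the bay has some 20 mm to spare in length.
- die2a_mid (a point): Centre (20 mm above its foot) of a loose dark steel die that stays in the case: round, 44 mm in diameter up to 16 mm, then a cone narrowing to 20 mm at its top, 40 mm high; 0.22 kg, oiled, slides easily. Stands in the bay at the case's y = 0 mm, towards the front (-x) end of it. It slides when a punch is wedged down beside it; with a new punch in, the bay has some 20 mm to spare in length.
- die2b_mid (a point): Centre (20 mm above its foot) of a loose dark steel die that stays in the case: round, 44 mm in diameter up to 16 mm, then a cone narrowing to 20 mm at its top, 40 mm high; 0.22 kg, oiled, slides easily. Stands in the bay at the case's y = 0 mm, towards the hinge (+x) end of it. It slides when a punch is wedged down beside it; with a new punch in, the bay has some 20 mm to spare in length.
- die3a_mid (a point): Centre (20 mm above its foot) of a loose dark steel die that stays in the case: round, 44 mm in diameter up to 16 mm, then a cone narrowing to 20 mm at its top, 40 mm high; 0.22 kg, oiled, slides easily. Stands in the bay at the case's y = -54 mm, towards the front (-x) end of it. It slides when a punch is wedged down beside it; with a new punch in, the bay has some 20 mm to spare in length.
- die3b_mid (a point): Centre (20 mm above its foot) of a loose dark steel die that stays in the case: round, 44 mm in diameter up to 16 mm, then a cone narrowing to 20 mm at its top, 40 mm high; 0.22 kg, oiled, slides easily. Stands in the bay at the case's y = -54 mm, towards the hinge (+x) end of it. It slides when a punch is wedged down beside it; with a new punch in, the bay has some 20 mm to spare in length.
- wrench: Wrench, 180 mm, lying flat on the bench. Bystander, leave alone. Origin under its middle.
- brush: Brush, 170 mm, lying flat. Bystander, leave alone. Origin under its middle.
- oil: Green oil can, 56 mm in diameter, 130 mm tall. Bystander, leave alone. Origin under its middle.
- jar: Amber jar, 60 mm in diameter, 80 mm tall. Bystander, leave alone. Origin under its middle.
- stripper: Dark steel stripper block 100 x 50 x 22 mm with two studs, lying flat. Bystander, leave alone. Origin under its middle.
- hammer: Hammer, 200 mm, lying flat. Bystander, leave alone. Origin under its middle.

How it is judged:
On the way, in this order (a step that is already met when the one before it is completed fails the run):
1. every worn punch stands in the scrap tray and every new punch stands on the floor of the case, with the lid still open (x of worn1_mid in the frame of scrap between -0.07 and 0.07 m and y of worn1_mid in the frame of scrap between -0.07 and 0.07 m and height (world z) of worn1_mid between 0.03 and 0.062 m and angle between each of worn1_mid, worn3_mid's own z axis and vertical below 0.2 rad and x of worn3_mid in the frame of scrap between -0.07 and 0.07 m and y of worn3_mid in the frame of scrap between -0.07 and 0.07 m and height (world z) of worn3_mid between 0.03 and 0.062 m and z of punch1_mid in the frame of case between 0.047 and 0.06 m and angle between each of punch1_mid, punch2_mid, punch3_mid's own z axis and vertical below 0.15 rad and x of punch1_mid in the frame of case between -0.075 and 0.075 m and y of punch1_mid in the frame of case between -0.079 and 0.079 m and z of punch2_mid in the frame of case between 0.047 and 0.06 m and x of punch2_mid in the frame of case between -0.075 and 0.075 m and y of punch2_mid in the frame of case between -0.079 and 0.079 m and z of punch3_mid in the frame of case between 0.047 and 0.06 m and x of punch3_mid in the frame of case between -0.075 and 0.075 m and y of punch3_mid in the frame of case between -0.079 and 0.079 m and value of joint lid above 0.3 rad), for 0.2 s.
2. the lid is pressed past its catch (value of joint lid below 0.03 rad), for 0.2 s.
At the end, for the whole second after the job is handed in: Every new punch stands in the case (tilt under 0.15 rad, foot within 6 mm of the floor), every worn punch stands in the scrap tray (tilt under 0.2 rad), all dies stand on the case floor (tilt under 0.2 rad), and the lid is caught: its angle under 0.03 rad (x of worn1_mid in the frame of scrap between -0.07 and 0.07 m and y of worn1_mid in the frame of scrap between -0.07 and 0.07 m and height (world z) of worn1_mid between 0.03 and 0.062 m and angle between each of worn1_mid, worn3_mid, die1a_mid, die1b_mid, die2a_mid, die2b_mid, die3a_mid, die3b_mid's own z axis and vertical below 0.2 rad and x of worn3_mid in the frame of scrap between -0.07 and 0.07 m and y of worn3_mid in the frame of scrap between -0.07 and 0.07 m and height (world z) of worn3_mid between 0.03 and 0.062 m and z of punch1_mid in the frame of case between 0.047 and 0.06 m and angle between each of punch1_mid, punch2_mid, punch3_mid's own z axis and vertical below 0.15 rad and x of punch1_mid in the frame of case between -0.075 and 0.075 m and y of punch1_mid in the frame of case between -0.079 and 0.079 m and z of punch2_mid in the frame of case between 0.047 and 0.06 m and x of punch2_mid in the frame of case between -0.075 and 0.075 m and y of punch2_mid in the frame of case between -0.079 and 0.079 m and z of punch3_mid in the frame of case between 0.047 and 0.06 m and x of punch3_mid in the frame of case between -0.075 and 0.075 m and y of punch3_mid in the frame of case between -0.079 and 0.079 m and z of each of die1a_mid, die1b_mid, die2a_mid, die2b_mid, die3a_mid, die3b_mid in the frame of case below 0.034 m and value of joint lid below 0.03 rad and velocity of joint lid below 0.1 rad/s); the robot touches nothing.
It fails at once if a bystander is shifted by more than 30 mm (distance of any of wrench, brush, oil, jar, stripper, hammer from where it was at the start of the episode above 0.03 m).
It fails at once if a die is tipped over (angle between any of die1a_mid, die1b_mid, die2a_mid, die2b_mid, die3a_mid, die3b_mid's own z axis and vertical above 0.8 rad).
Of punch1, punch2, punch3 only 2 to 3 are there at a start; the rules pass over those that are not, and their reading is None.
Of worn1, worn3 only 1 to 2 are there at a start; the rules pass over those that are not, and their reading is None.
At some moment in a run one of punch1, punch2, punch3 may be knocked a few centimetres aside while the robot is not near it.
Once in a run the grip may slacken for a moment while it holds something.
It also fails if it takes over 210 s, if anything falls off the work surface, if the arm or the gripper's body presses on something with over 40 N, if the wrist force passes 120 N, or if a joint passes its speed limit or range.

## Robot

A 6-joint arm with a two-finger parallel gripper is mounted at the origin on the work surface. World frame = base frame: x ahead of the robot, y to its left, z up, the work surface at z = 0. Lengths are in m, angles in rad, forces in N, time in s.
With the tool pointing down it reaches from about 0.375 to 0.9 m from the base axis. Payload 3.1 kg.
Tool frame: the origin (TCP) lies at the very end of the fingers, on their centre line; the grasp point (between the pads) lies 19 mm behind it; z points along the fingers, y is the line along which they close (so a half turn about z gives the same grasp; the last joint's range is limited). The gripper opens to 87 mm and grips with 3 to 60 N. Pads are 19 mm wide; open, the fingers measure 117 mm over their backs; the gripper's body (75 mm by 190 mm) begins 51 mm behind the grasp point.
Start: joints at [1.165, 0.527, 1.433, -0, 1.181, -0.178], TCP at [0.14, 0.609, 0.223] pointing down, gripper open.
Joint ranges: [-3.08, 3.08], [-0.75, 2.2], [0.22, 2.44], [-1.43, 4.57], [0, 2.65], [-2.85, 2.85]. Speed limits (rad/s): [2.79, 2.79, 3.14, 3.14, 3.14, 3.14].

## Interface

Orientations are given as a unit quaternion [x, y, z, w].
In Python, from rig import status, viewer, robot gives the robot as it stands.
- The arm moves only by the tool arm_command, never from a script. Its arguments are lists of equal length, an entry for each row: "delta_rot": the turn, a rotation vector about the tool's x, y, z in degrees, a list of three; "delta_pos": the shift along the tool's x, y, z in m, a list of three; "gripper": the closure, from -1 (fully open) to 1 (shut). In form: {"delta_rot": [[rx, ry, rz], ...], "delta_pos": [[dx, dy, dz], ...], "gripper": [gripper, ...]}. A call has 1 to 12 rows; each row is the pose to reach, as a shift and turn from the pose commanded when the call began, along the tool's axes at that moment; what a row does not reach only later rows make up. A row lasts 1/12 s, in which the tool goes at most 41.7 mm and 7.16 degrees, less where a joint would pass 70% of its speed; a pose out of reach is approached as far as the arm can. A call with a gripper value outside its range is refused whole. The fingers move at their own pace and stop on an object; "grip_force" is the grip in N (left out, the last holds). Time passes only in rows, so rows that repeat a pose let the fingers close. It gives the time, the measured TCP pose, the force, the opening and the grip force at its end, in the units of the state.
- status.get_obs(): the state, without advancing time (a new reading comes with each control period).
- viewer.camera(name): name is "scene" or "side" or "wrist"; returns a dict with "pixels" (420x560x3 uint8, blue, green, red), "fx", "fy", "cx", "cy" (pixels), "pose" (4x4, takes a point from camera to world coordinates); the wrist camera has in their place "mount" (4x4, takes a point from camera to tool coordinates, whose origin is the TCP and whose axes are the flange's). Camera axes: x right, y down, z forward; pixel columns grow to the right and rows downward; lengths in m; the calibration is good to about 2 mm. A picture is of the moment at which its call begins: read the wrist's pose just before it. There is no depth.
- robot.hand_in(): hands the job in; it is judged then, once.
The state is a dict: "time": time; "q": joint angles; "joint_velocities": joint speeds; "joint_torque": joint torques, N m; "position": TCP position; "tool_rot": TCP orientation; "ft_force": force on the tool from outside, world axes, zero at the start; "moment": the same for the moment, N m; "grip_width": finger opening in m; "grip_force": force on a finger pad.
Only numpy, scipy, OpenCV 4.12 (cv2) and the standard library are available. Lean on these libraries where they do the work, as an engineer would, in place of code of your own. Each camera call takes 0.05 s, during which the arm holds its last target. There are 200 camera calls.

## Working session

There is one attempt and no reset: what is moved stays moved. The work goes in short steps, Python scripts to look and compute and a tool call to move; the robot and the scene stay as the last step left them, time stands still between calls to the robot, and variables do not carry over. Pictures are saved under pics/ and viewed, at most 16 in all, crops included, and the job is handed in when it is done.

Besides the shell and the picture viewer there is one more tool, called after ">>>" in YAML: its name, and indented under it one key for each argument. arm_command: Moves the arm, as the interface text tells. Its arguments: {"type":"object","properties":{"delta_rot":{"type":"array","items":{"type":"array","items":{"type":"number"}}},"delta_pos":{"type":"array","items":{"type":"array","items":{"type":"number"}}},"gripper":{"type":"array","items":{"type":"number"}},"grip_force":{"type":"number"}},"required":["delta_rot","delta_pos","gripper"]}

```bash
ls; mkdir -p pics; python3 - <<'E'
from rig import status, viewer
import cv2,numpy as np
o=status.get_obs();print({k:np.round(v,3) for k,v in o.items()})
for n in ['scene','side']:
    c=viewer.camera(n);cv2.imwrite(f'pics/{n}0.png',c['pixels']);print(n,c['fx'],c['cx'],c['cy'],np.round(c['pose'],4).tolist())
c=viewer.camera('wrist');print(c['fx'],np.round(c['mount'],4).tolist());cv2.imwrite('pics/w0.png',c['pixels'])
E
```

```text
pics
{'time': np.float64(0.0), 'q': array([ 1.165,  0.528,  1.434, -0.   ,  1.181, -0.179]), 'joint_velocities': array([ 0.001, -0.   ,  0.   , -0.   ,  0.001, -0.002]), 'joint_torque': array([-2.0000e-03, -4.4004e+01, -1.7659e+01,  6.3000e-02,  5.8000e-02,
       -0.0000e+00]), 'position': array([0.14 , 0.608, 0.222]), 'tool_rot': array([ 0.113,  0.994, -0.001, -0.   ]), 'ft_force': array([ 0.315,  0.18 , -0.876]), 'moment': array([-0.012,  0.017, -0.039]), 'grip_force': np.float64(0.0), 'grip_width': np.float64(0.087)}
scene 421.6422907276182 279.1868445555196 207.34652520627398 [[-0.8103, 0.3321, -0.4827, 1.2357], [0.586, 0.4636, -0.6646, 0.9494], [0.003, -0.8215, -0.5703, 0.9255], [0.0, 0.0, 0.0, 1.0]]
side 461.6573544376617 280.0408625149714 208.74425219572785 [[0.9874, -0.1211, 0.1018, 0.4214], [-0.1582, -0.7664, 0.6226, -0.8069], [0.0026, -0.6309, -0.7759, 1.1011], [0.0, 0.0, 0.0, 1.0]]
301.3294860226575 [[0.0003, -0.9544, -0.2984, 0.0836], [1.0, 0.0002, 0.0003, 0.001], [-0.0002, -0.2984, 0.9544, -0.1622], [0.0, 0.0, 0.0, 1.0]]
```

View pics/scene0.png

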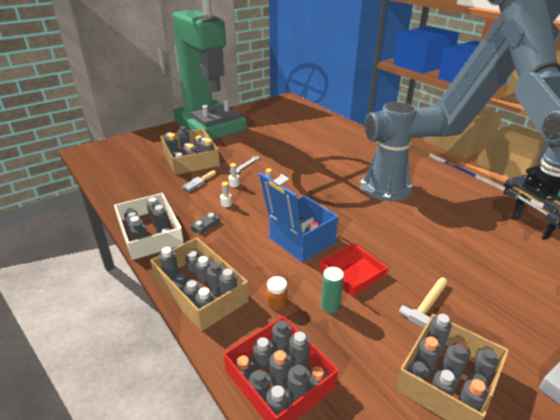

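View pics/side0.png

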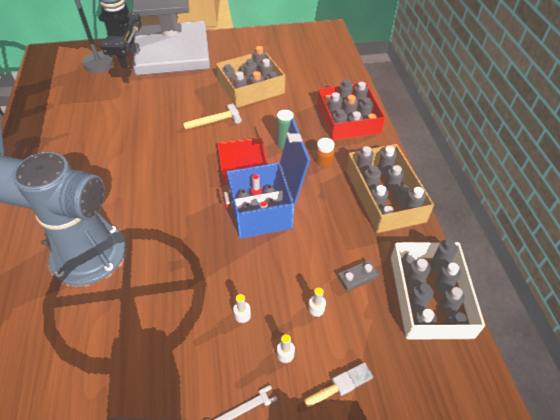

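The scene camera shows the blue case with its lid up, the red tray behind it and three yellow-topped punches. In the side view the yellow tops are at about (240,298), (319,293) and (287,338), the red tops at (256,178) and (264,206), and the tray at (243,158).

```bash
cat > h.py <<'E'
from rig import status, viewer, robot
import cv2,numpy as np
from scipy.spatial.transform import Rotation as R
def cam(n):
    o=status.get_obs();c=viewer.camera(n)
    if 'mount' in c:
        T=np.eye(4);T[:3,:3]=R.from_quat(o['tool_rot']).as_matrix();T[:3,3]=o['position'];c['pose']=T@c['mount']
    return c
def ray(c,u,v,z):
    P=c['pose'];d=P[:3,:3]@np.array([(u-c['cx'])/c['fx'],(v-c['cy'])/c['fy'],1]);o=P[:3,3]
    return o+d*(z-o[2])/d[2]
def proj(c,p):
    q=np.linalg.inv(c['pose'])@np.append(p,1);return c['fx']*q[0]/q[2]+c['cx'],c['fy']*q[1]/q[2]+c['cy']
def blobs(c,lo,hi,amin=8):
    h=cv2.cvtColor(c['pixels'],cv2.COLOR_BGR2HSV);m=cv2.inRange(h,np.array(lo),np.array(hi))
    n,l,s,ce=cv2.connectedComponentsWithStats(m)
    return [(int(s[i,4]),*np.round(ce[i],1).tolist(),s[i,:4].tolist()) for i in range(1,n) if s[i,4]>=amin],m
E
python3 - <<'E'
from h import *
for n in ['side','scene']:
    c=cam(n)
    print(n,'yellow')
    for b in blobs(c,(25,180,150),(35,255,255),15)[0]: print(b,ray(c,b[1],b[2],.09).round(3))
    h=cv2.cvtColor(c['pixels'],cv2.COLOR_BGR2HSV)
    a,m1=blobs(c,(0,200,90),(4,255,255),12);a2,_=blobs(c,(175,200,90),(180,255,255),12)
    print('red')
    for b in a+a2: print(b,ray(c,b[1],b[2],.098).round(3),ray(c,b[1],b[2],.035).round(3))
c=cam('side');im=c['pixels'][110:250,200:330];cv2.imwrite('pics/s1.png',cv2.resize(im,None,fx=5,fy=5,interpolation=cv2.INTER_CUBIC)[:600*1+100,:][:600])
E
```

```text
side yellow
(34, 318.1, 290.4, [315, 288, 7, 6]) [ 0.606 -0.267  0.09 ]
(35, 239.7, 297.4, [236, 295, 8, 6]) [ 0.413 -0.256  0.09 ]
(40, 285.7, 338.0, [283, 335, 7, 7]) [ 0.506 -0.376  0.09 ]
red
(80, 326.4, 90.7, [319, 87, 16, 9]) [0.8   0.504 0.098] [0.824 0.586 0.035]
(444, 364.8, 127.0, [341, 117, 43, 20]) [0.882 0.295 0.098] [0.911 0.364 0.035]
(898, 237.4, 153.5, [218, 140, 43, 30]) [0.457 0.237 0.098] [0.46  0.302 0.035]
scene yellow
red
(1676, 355.7, 267.7, [320, 244, 67, 51]) [0.535 0.357 0.098] [0.481 0.312 0.035]
(42, 259.0, 332.5, [248, 325, 23, 16]) [0.885 0.385 0.098] [0.858 0.342 0.035]
(494, 250.2, 391.8, [225, 351, 63, 69]) [0.985 0.502 0.098] [0.966 0.468 0.035]
(123, 327.7, 370.1, [316, 350, 21, 38]) [0.818 0.559 0.098] [0.786 0.529 0.035]
(20, 298.0, 401.2, [293, 397, 11, 9]) [0.916 0.578 0.098] [0.892 0.55  0.035]
```

View pics/s1.png

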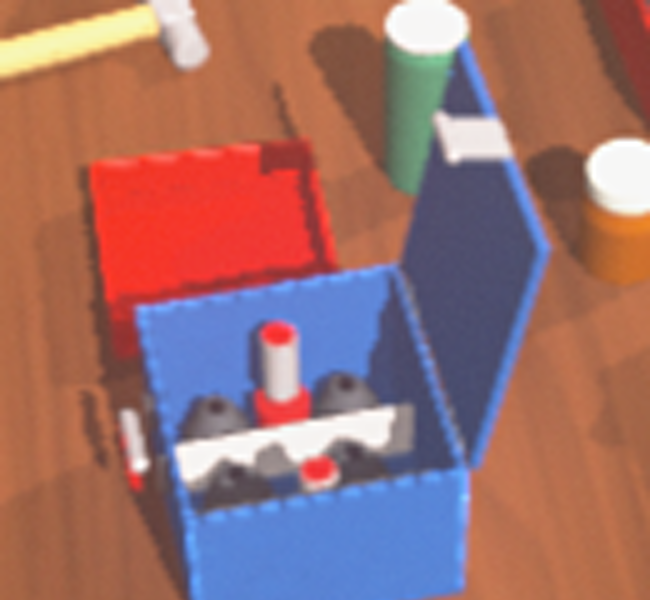

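The crop shows case rim corners at crop pixels (138,308), (400,265), (190,512) and (468,470). The worn tops are at (278,333) and (318,467), and the tray rim corners are near (92,165), (310,145) and (115,350).

```bash
python3 - <<'E'
from h import *
c=cam('side')
f=lambda u,v,z:ray(c,200+u/5,110+v/5,z)[:2]
K=np.array([f(138,308,.112),f(400,265,.112),f(190,512,.112),f(468,470,.112)])
print(K.round(3),K.mean(0).round(3))
dx=(K[1]-K[0]+K[3]-K[2])/2;dy=(K[0]-K[2]+K[1]-K[3])/2
print('dims',np.linalg.norm(dx),np.linalg.norm(dy),np.degrees([np.arctan2(dx[1],dx[0]),np.arctan2(-dy[0],dy[1])]))
print('worn',f(278,333,.101),f(318,467,.101))
print('tray',f(92,165,.035),f(310,145,.035),f(115,350,.005), f(335,270,.035))
for p in [(317.9,292),(239.7,299),(285.7,339)]: pass
b=blobs(c,(25,150,120),(35,255,255),15)[0];print(b)
for x in b: print(ray(c,x[1],x[2],.09).round(3))
o=status.get_obs();print(R.from_quat(o['tool_rot']).as_matrix().round(3))
E
```

```text
[[ 0.421  0.151]
 [ 0.579  0.162]
 [ 0.435 -0.008]
 [ 0.591 -0.002]] [0.507 0.075]
dims 0.1574442779255886 0.1617944512698996 [3.04965419 4.74604206]
worn [0.50060555 0.12793925] [0.50995191 0.02200477]
tray [0.40156559 0.36241655] [0.54909687 0.35923236] [0.40260272 0.21917638] [0.54916775 0.23909504]
[(41, 318.2, 290.7, [315, 288, 8, 7]), (40, 239.9, 297.4, [236, 295, 9, 6]), (49, 285.8, 338.0, [282, 335, 9, 7])]
[ 0.606 -0.268  0.09 ]
[ 0.413 -0.256  0.09 ]
[ 0.507 -0.376  0.09 ]
[[-0.974  0.225 -0.   ]
 [ 0.225  0.974 -0.   ]
 [ 0.    -0.    -1.   ]]
```

>>> arm_command:
  delta_rot:
    - [0,0,72.5]
    - [0,0,72.5]
    - [0,0,72.5]
    - [0,0,72.5]
    - [0,0,72.5]
    - [0,0,72.5]
    - [0,0,72.5]
    - [0,0,72.5]
    - [0,0,72.5]
    - [0,0,72.5]
    - [0,0,72.5]
    - [0,0,72.5]
  delta_pos:
    - [-0.478,-0.441,-0.05]
    - [-0.478,-0.441,-0.05]
    - [-0.478,-0.441,-0.05]
    - [-0.478,-0.441,-0.05]
    - [-0.478,-0.441,-0.05]
    - [-0.478,-0.441,-0.05]
    - [-0.478,-0.441,-0.05]
    - [-0.478,-0.441,-0.05]
    - [-0.478,-0.441,-0.05]
    - [-0.478,-0.441,-0.05]
    - [-0.478,-0.441,-0.05]
    - [-0.478,-0.441,-0.05]
  gripper: [-1,-1,-1,-1,-1,-1,-1,-1,-1,-1,-1,-1]

```text
time: 1.35
position: [0.4223, 0.1954, 0.2614]
tool_rot: [0.679, 0.734, 0.0, 0.0]
ft_force: [1.2, 0.1, -0.1]
grip_width: 0.0872
grip_force: 0.0
```

>>> arm_command:
  delta_rot:
    - [0,0,0]
    - [0,0,0]
    - [0,0,0]
    - [0,0,0]
    - [0,0,0]
    - [0,0,0]
  delta_pos:
    - [-0.131,0.075,-0.009]
    - [-0.131,0.075,-0.009]
    - [-0.131,0.075,-0.009]
    - [-0.131,0.075,-0.009]
    - [-0.131,0.075,-0.009]
    - [-0.131,0.075,-0.009]
  gripper: [-1,-1,-1,-1,-1,-1]

```text
time: 1.85
position: [0.5073, 0.0712, 0.2698]
tool_rot: [0.68, 0.733, 0.0, -0.0]
ft_force: [-0.2, 0.7, 0.6]
grip_width: 0.0867
grip_force: 0.0
```

```bash
python3 - <<'E'
from h import *
c=cam('wrist');cv2.imwrite('pics/w1.png',c['pixels'])
print(status.get_obs()['position'])
for lo,hi in [((0,170,90),(5,255,255)),((174,170,90),(180,255,255))]:
  for b in blobs(c,lo,hi,30)[0]: print(b,ray(c,b[1],b[2],.101).round(3))
np.save('c1.npy',{k:v for k,v in c.items()},allow_pickle=True)
E
```

```text
[0.50614911 0.07228259 0.26961753]
(1714, 233.4, 40.7, [199, 0, 126, 67]) [0.45  0.223 0.101]
(134, 324.5, 28.4, [321, 0, 7, 58]) [0.537 0.241 0.101]
(30, 280.0, 28.1, [275, 23, 10, 11]) [0.494 0.238 0.101]
```

View pics/w1.png

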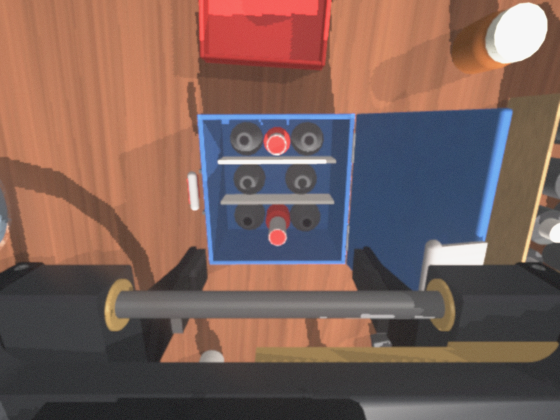

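The wrist view shows rim corners at (198,116), (354,115), (208,262) and (348,263). The worn tops are at (277,143) and (278,237), and the bay-2 dies at (249,180) and (302,180).

```bash
python3 - <<'E'
from h import *
c=np.load('c1.npy',allow_pickle=True).item()
K=np.array([ray(c,u,v,.112)[:2] for u,v in [(198,116),(354,115),(208,262),(348,263)]])
print(K.round(4),K.mean(0).round(4))
dx=(K[1]-K[0]+K[3]-K[2])/2;dy=(K[0]-K[2]+K[1]-K[3])/2
print('dims',np.linalg.norm(dx),np.linalg.norm(dy),np.degrees([np.arctan2(dx[1],dx[0]),np.arctan2(-dy[0],dy[1])]))
h=cv2.cvtColor(c['pixels'],cv2.COLOR_BGR2HSV)
m=(((h[...,0]<6)|(h[...,0]>173))&(h[...,1]>120)&(h[...,2]>150)).astype('uint8')
n,l,s,ce=cv2.connectedComponentsWithStats(m)
for i in range(1,n):
  if s[i,4]>40: print(s[i],ce[i].round(1))
a=np.radians(4.5);C=K.mean(0)
def cf(p): d=p[:2]-C;return np.round([d@[np.cos(a),np.sin(a)],d@[-np.sin(a),np.cos(a)]],4)
for p in [(277,143),(278,237)]: q=ray(c,*p,.101);print('worn',q.round(4),cf(q))
for p in [(247,137),(308,138),(249,180),(302,180),(247,215),(306,216)]: q=ray(c,*p,.046);print('die',cf(q))
for t in np.arange(1.6,1.91,.05):
  p=np.array([*(C+np.array([np.cos(a),np.sin(a)])*(.08-.168*np.cos(t))+np.array([-np.sin(a),np.cos(a)])*.084),.112+.168*np.sin(t)]);print(round(t,2),np.round(proj(c,p)))
# tray left/right near-rim corners
print('tray',[ray(c,u,v,.035).round(3) for u,v in [(201,58),(323,69)]])
E
```

```text
[[ 0.4179  0.1506]
 [ 0.5751  0.1635]
 [ 0.4288 -0.0121]
 [ 0.5927 -0.001 ]] [0.5036 0.0752]
dims 0.16099912185813306 0.16422802900511368 [4.27839581 4.99195032]
[ 198    0  134   66 7852] [264.  30.]
[263 128  28  24 182] [277.7 136. ]
[268 137  17  16 208] [275.9 144.5]
[267 211  22  11  88] [277.6 214.9]
[270 230  15  14 166] [277.  236.8]
worn [0.4995 0.1292 0.101 ] [0.0001 0.0541]
worn [0.5086 0.0211 0.101 ] [ 0.0007 -0.0544]
die [-0.0376  0.0573]
die [0.0383 0.0559]
die [-0.0369  0.003 ]
die [0.0319 0.0029]
die [-0.0412 -0.0447]
die [ 0.0382 -0.0463]
1.6 [452. 108.]
1.65 [469. 108.]
1.7 [485. 108.]
1.75 [500. 108.]
1.8 [515. 108.]
1.85 [528. 108.]
1.9 [540. 108.]
tray [array([0.402, 0.216, 0.035]), array([0.548, 0.215, 0.035])]
```

>>> arm_command:
  delta_rot:
    - [-4,0,0]
    - [-8,0,0]
    - [-8,0,0]
    - [-8,0,0]
    - [-8,0,0]
    - [-8,0,0]
    - [-8,0,0]
    - [-8,0,0]
    - [-8,0,0]
    - [-8,0,0]
    - [-8,0,0]
    - [-8,0,0]
  delta_pos:
    - [0.03,0,0.02]
    - [0.0585,0,0.05]
    - [0.0585,0,0.08]
    - [0.0585,0,0.1]
    - [0.0585,0,0.12]
    - [0.0585,0,0.14]
    - [0.0585,0,0.16]
    - [0.0585,0,0.175]
    - [0.0585,0,0.185]
    - [0.0585,0,0.195]
    - [0.0585,0,0.202]
    - [0.0585,0,0.202]
  gripper: [-1,-1,-1,-1,-1,-1,-1,-1,-1,-1,-1,-1]

```text
time: 2.9
position: [0.5001, 0.1319, 0.0668]
tool_rot: [0.677, 0.733, 0.05, 0.046]
ft_force: [0.8, -0.2, -0.4]
grip_width: 0.0869
grip_force: 0.0
```

>>> arm_command:
  delta_rot:
    - [0,0,0]
    - [0,0,0]
    - [0,0,0]
    - [0,0,0]
    - [0,0,0]
    - [0,0,0]
    - [0,0,0]
    - [0,0,0]
  delta_pos:
    - [0,0,0]
    - [0,0,0]
    - [0,0,0]
    - [0,0,0]
    - [0,0,0]
    - [0,0,0]
    - [0,0,0]
    - [0,0,0]
  gripper: [1,1,1,1,1,1,1,1]
  grip_force: 40

```text
time: 3.57
position: [0.502, 0.1307, 0.068]
tool_rot: [0.677, 0.733, 0.051, 0.047]
ft_force: [0.7, -1.0, 0.1]
grip_width: 0.0417
grip_force: 0.0
```

>>> arm_command:
  delta_rot:
    - [0,0,0]
    - [0,0,0]
    - [0,0,0]
    - [0,0,0]
    - [0,0,0]
    - [0,0,0]
  delta_pos:
    - [0,0,0]
    - [0,0,0]
    - [0,0,0]
    - [0,0,0]
    - [0,0,0]
    - [0,0,0]
  gripper: [1,1,1,1,1,1]

```text
time: 4.07
position: [0.5, 0.1307, 0.068]
tool_rot: [0.677, 0.733, 0.05, 0.046]
ft_force: [-3.4, -0.4, 6.5]
grip_width: 0.0222
grip_force: 38.3
```

>>> arm_command:
  delta_rot:
    - [0,0,0]
    - [0,0,0]
    - [0,0,0]
    - [0,0,0]
    - [0,0,0]
    - [0,0,0]
    - [0,0,0]
    - [0,0,0]
    - [8,0,0]
    - [8,0,0]
    - [8,0,0]
    - [8,0,0]
  delta_pos:
    - [0,0.001,-0.01]
    - [0,0.004,-0.03]
    - [0,0.008,-0.055]
    - [0,0.011,-0.08]
    - [0,0.015,-0.105]
    - [0,0.018,-0.13]
    - [0,0.02,-0.145]
    - [0,0.021,-0.15]
    - [0,0.021,-0.15]
    - [0,0.021,-0.15]
    - [0,0.021,-0.15]
    - [0,0.021,-0.15]
  gripper: [1,1,1,1,1,1,1,1,1,1,1,1]

```text
time: 5.07
position: [0.5015, 0.1308, 0.2182]
tool_rot: [0.679, 0.734, -0.0, -0.0]
ft_force: [-0.9, -0.2, -3.3]
grip_width: 0.021
grip_force: 39.9
```

```bash
python3 - <<'E'
from h import *
c=cam('wrist');cv2.imwrite('pics/w2.png',c['pixels'])
o=status.get_obs();print(o['position'],o['grip_width'],o['ft_force'])
E
```

```text
[0.50078246 0.13080592 0.21812329] 0.02094016988229591 [-0.01282021  0.29292958 -3.45420819]
```

View pics/w2.png

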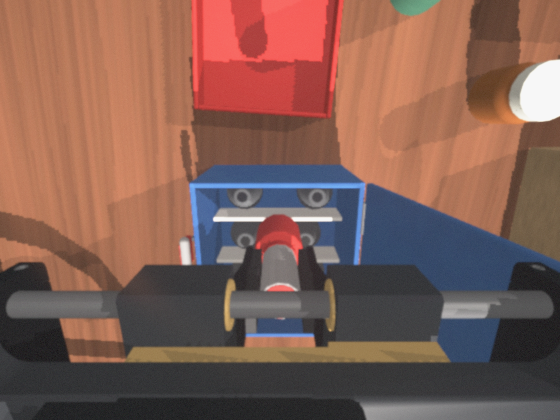

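>>> arm_command:
  delta_rot:
    - [0,0,0]
    - [0,0,0]
    - [0,0,0]
    - [0,0,0]
    - [0,0,0]
    - [0,0,0]
    - [0,0,0]
    - [0,0,0]
    - [0,0,0]
    - [0,0,0]
    - [0,0,0]
    - [0,0,0]
  delta_pos:
    - [0.03,0,0]
    - [0.065,-0.005,0]
    - [0.1,-0.011,0]
    - [0.135,-0.011,0]
    - [0.165,-0.011,0.01]
    - [0.19,-0.011,0.03]
    - [0.19,-0.011,0.06]
    - [0.19,-0.011,0.09]
    - [0.19,-0.011,0.115]
    - [0.19,-0.011,0.13]
    - [0.19,-0.011,0.142]
    - [0.19,-0.011,0.148]
  gripper: [1,1,1,1,1,1,1,1,1,1,1,1]

```text
time: 6.12
position: [0.4738, 0.3186, 0.0689]
tool_rot: [0.679, 0.734, -0.002, -0.001]
ft_force: [0.2, 0.2, -3.2]
grip_width: 0.0209
grip_force: 39.9
```

>>> arm_command:
  delta_rot:
    - [0,0,0]
    - [0,0,0]
    - [0,0,0]
    - [0,0,0]
    - [0,0,0]
    - [0,0,0]
    - [0,0,0]
    - [0,0,0]
    - [0,0,0]
  delta_pos:
    - [0,0,0]
    - [0,0,0.001]
    - [0,0,0.001]
    - [0,0,0.001]
    - [0,0,0.001]
    - [0,0,0.001]
    - [0,0,0.001]
    - [0,0,0.001]
    - [0,0,0.001]
  gripper: [1,1,1,0.3,0.3,0.3,0.3,0.3,0.3]

```text
time: 6.87
position: [0.4762, 0.3194, 0.0707]
tool_rot: [0.679, 0.734, 0.0, 0.0]
ft_force: [0.7, -0.0, -0.0]
grip_width: 0.0302
grip_force: 0.0
```

>>> arm_command:
  delta_rot:
    - [0,0,0]
    - [0,0,0]
    - [0,0,0]
    - [0,0,0]
    - [0,0,0]
    - [-4,0,0]
    - [-8,0,0]
    - [-8,0,0]
    - [-8,0,0]
    - [-8,0,0]
    - [-8,0,0]
    - [-8,0,0]
  delta_pos:
    - [0,0,0]
    - [0,0,-0.03]
    - [0,0,-0.06]
    - [-0.02,0,-0.1]
    - [-0.055,0,-0.12]
    - [-0.09,0.005,-0.12]
    - [-0.13,0.0115,-0.12]
    - [-0.17,0.0115,-0.12]
    - [-0.21,0.0115,-0.12]
    - [-0.25,0.0115,-0.12]
    - [-0.285,0.0115,-0.12]
    - [-0.3,0.0115,-0.1]
  gripper: [-1,-1,-1,-1,-1,-1,-1,-1,-1,-1,-1,-1]

```text
time: 7.87
position: [0.5148, 0.0167, 0.1735]
tool_rot: [0.678, 0.731, 0.053, 0.052]
ft_force: [0.2, -0.1, 0.3]
grip_width: 0.086
grip_force: 0.0
```

```bash
cat > go.py <<'E'
from h import *
import sys
# world target of TCP -> tool-axis delta from measured pose
o=status.get_obs();M=R.from_quat(o['tool_rot']).as_matrix()
t=np.array([float(x) for x in sys.argv[1:4]])
print('pos',o['position'].round(4),'delta',(M.T@(t-o['position'])).round(4),'down(1m)',(M.T@[0,0,-1.]).round(3),'gw',o['grip_width'].round(4))
E
python3 go.py .511 .0215 .068
```

```text
Traceback (most recent call last):
  File "go.py", line 6, in <module>
    print('pos',o['position'].round(4),'delta',(M.T@(t-o['position'])).round(4),'down(1m)',(M.T@[0,0,-1.]).round(3),'gw',o['grip_width'].round(4))
                                                                                                                         ^^^^^^^^^^^^^^^^^^^^^
AttributeError: 'float' object has no attribute 'round'
```

>>> arm_command:
  delta_rot:
    - [0,0,0]
    - [0,0,0]
    - [0,0,0]
    - [0,0,0]
    - [0,0,0]
    - [0,0,0]
    - [0,0,0]
  delta_pos:
    - [0,0,0]
    - [0,-0.002,0.015]
    - [0,-0.005,0.035]
    - [0,-0.008,0.06]
    - [0,-0.011,0.08]
    - [0,-0.014,0.095]
    - [0,-0.014,0.1]
  gripper: [-1,-1,-1,-1,-1,-1,-1]

```text
time: 8.45
position: [0.5091, 0.0226, 0.0674]
tool_rot: [0.677, 0.733, 0.05, 0.045]
ft_force: [-0.1, -0.2, 0.1]
grip_width: 0.0867
grip_force: 0.0
```

```bash
sed -i "s/o\['grip_width'\].round(4)/round(o['grip_width'],4)/" go.py; python3 go.py .511 .0215 .068
```

```text
pos [0.5091 0.0226 0.0674] delta [-0.0012  0.0019 -0.0004] down(1m) [-0.002 -0.134  0.991] gw 0.0867
```

>>> arm_command:
  delta_rot:
    - [0,0,0]
    - [0,0,0]
    - [0,0,0]
    - [0,0,0]
    - [0,0,0]
    - [0,0,0]
    - [0,0,0]
    - [0,0,0]
    - [0,0,0]
    - [0,0,0]
    - [0,0,0]
    - [0,0,0]
  delta_pos:
    - [0,0,0]
    - [0,0,0]
    - [0,0,0]
    - [0,0,0]
    - [0,0,0]
    - [0,0,0]
    - [0,0,0]
    - [0,0,0]
    - [0,0,0]
    - [0,0,0]
    - [0,0,0]
    - [0,0,0]
  gripper: [1,1,1,1,1,1,1,1,1,1,1,1]

```text
time: 9.45
position: [0.5093, 0.0214, 0.0694]
tool_rot: [0.677, 0.733, 0.05, 0.046]
ft_force: [-2.5, -0.3, 6.2]
grip_width: 0.0224
grip_force: 37.8
```

>>> arm_command:
  delta_rot:
    - [0,0,0]
    - [0,0,0]
    - [0,0,0]
    - [0,0,0]
    - [0,0,0]
    - [0,0,0]
    - [0,0,0]
    - [0,0,0]
    - [0,0,0]
    - [8,0,0]
    - [8,0,0]
    - [8,0,0]
  delta_pos:
    - [0,0,0]
    - [0,0.001,-0.01]
    - [0,0.004,-0.03]
    - [0,0.008,-0.055]
    - [0,0.011,-0.08]
    - [0,0.015,-0.105]
    - [0,0.018,-0.13]
    - [0,0.02,-0.145]
    - [0,0.021,-0.15]
    - [0,0.021,-0.15]
    - [0,0.021,-0.15]
    - [0,0.021,-0.15]
  gripper: [1,1,1,1,1,1,1,1,1,1,1,1]

```text
time: 10.45
position: [0.5127, 0.0211, 0.2198]
tool_rot: [0.679, 0.735, 0.001, 0.001]
ft_force: [-0.1, -0.1, -3.3]
grip_width: 0.0209
grip_force: 39.8
```

```bash
python3 go.py .475 .262 .219; python3 - <<'E'
from h import *
c=cam('side');im=c['pixels'][110:250,200:330];cv2.imwrite('pics/s2.png',cv2.resize(im,None,fx=4,fy=4,interpolation=cv2.INTER_CUBIC))
E
```

```text
pos [0.5127 0.0211 0.2198] delta [ 0.2431 -0.0185  0.0007] down(1m) [-0.    -0.002  1.   ] gw 0.0209
```

View pics/s2.png

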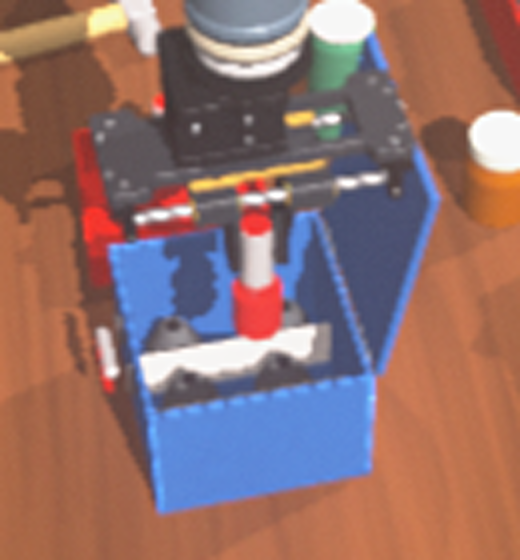

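The gripper holds the second worn punch above the case. The first one's top shows at (158,105), standing in the tray.

>>> arm_command:
  delta_rot:
    - [0,0,0]
    - [0,0,0]
    - [0,0,0]
    - [0,0,0]
    - [0,0,0]
    - [0,0,0]
    - [0,0,0]
    - [0,0,0]
    - [0,0,0]
    - [0,0,0]
    - [0,0,0]
    - [0,0,0]
  delta_pos:
    - [0.03,0,0]
    - [0.065,-0.005,0]
    - [0.1,-0.018,0]
    - [0.135,-0.018,0]
    - [0.17,-0.018,0]
    - [0.205,-0.018,0]
    - [0.23,-0.018,0]
    - [0.243,-0.018,0.02]
    - [0.243,-0.018,0.05]
    - [0.243,-0.018,0.08]
    - [0.243,-0.018,0.11]
    - [0.243,-0.018,0.13]
  gripper: [1,1,1,1,1,1,1,1,1,1,1,1]

```text
time: 11.5
position: [0.4712, 0.2614, 0.0875]
tool_rot: [0.679, 0.735, -0.002, -0.001]
ft_force: [-0.7, 0.0, -3.4]
grip_width: 0.0209
grip_force: 39.9
```

>>> arm_command:
  delta_rot:
    - [0,0,0]
    - [0,0,0]
    - [0,0,0]
    - [0,0,0]
    - [0,0,0]
    - [0,0,0]
    - [0,0,0]
    - [0,0,0]
    - [0,0,0]
    - [0,0,0]
  delta_pos:
    - [0,0,0.008]
    - [0,0,0.014]
    - [0,0,0.018]
    - [0,0,0.02]
    - [0,0,0.02]
    - [0,0,0.02]
    - [0,0,0.02]
    - [0,0,0.02]
    - [0,0,0.02]
    - [0,0,0.02]
  gripper: [1,1,1,1,0.2,0.2,0.2,0.2,0.2,0.2]

```text
time: 12.33
position: [0.4744, 0.2621, 0.0714]
tool_rot: [0.679, 0.734, 0.001, 0.0]
ft_force: [-0.2, -0.8, -1.0]
grip_width: 0.0342
grip_force: 0.0
```

```bash
python3 go.py .507 -.376 .25;python3 - <<'E'
from h import *
c=cam('side')
for b in blobs(c,(25,150,120),(35,255,255),15)[0]: print(b,ray(c,b[1],b[2],.09).round(3))
E
```

```text
pos [0.4744 0.2621 0.0714] delta [-0.6387 -0.0174 -0.1788] down(1m) [-0.    -0.001  1.   ] gw 0.0342
(40, 318.1, 290.6, [315, 288, 7, 7]) [ 0.606 -0.267  0.09 ]
(42, 239.8, 297.3, [236, 294, 9, 7]) [ 0.413 -0.255  0.09 ]
(50, 285.7, 337.9, [282, 335, 9, 7]) [ 0.506 -0.376  0.09 ]
```

>>> arm_command:
  delta_rot:
    - [0,0,0]
    - [0,0,0]
    - [0,0,0]
    - [0,0,0]
    - [0,0,0]
    - [0,0,0]
    - [0,0,0]
    - [0,0,0]
    - [0,0,0]
    - [0,0,0]
    - [0,0,0]
    - [0,0,0]
  delta_pos:
    - [0,0,-0.03]
    - [0,0,-0.065]
    - [-0.01,0,-0.1]
    - [-0.03,-0.005,-0.13]
    - [-0.07,-0.01,-0.14]
    - [-0.11,-0.02,-0.14]
    - [-0.15,-0.03,-0.14]
    - [-0.19,-0.04,-0.14]
    - [-0.23,-0.05,-0.14]
    - [-0.27,-0.06,-0.14]
    - [-0.31,-0.07,-0.14]
    - [-0.35,-0.08,-0.14]
  gripper: [-1,-1,-1,-1,-1,-1,-1,-1,-1,-1,-1,-1]

```text
time: 13.38
position: [0.4209, -0.0949, 0.2111]
tool_rot: [0.679, 0.734, 0.0, 0.0]
ft_force: [0.6, 0.3, 0.7]
grip_width: 0.0871
grip_force: 0.0
```

>>> arm_command:
  delta_rot:
    - [0,0,0]
    - [0,0,0]
    - [0,0,0]
    - [0,0,0]
    - [0,0,0]
    - [0,0,0]
    - [0,0,0]
  delta_pos:
    - [-0.04,-0.005,0]
    - [-0.08,-0.01,0]
    - [-0.12,-0.015,0]
    - [-0.15,-0.02,0]
    - [-0.16,-0.022,0]
    - [-0.16,-0.022,0]
    - [-0.16,-0.022,0]
  gripper: [-1,-1,-1,-1,-1,-1,-1]

```text
time: 13.97
position: [0.4118, -0.2535, 0.2105]
tool_rot: [0.679, 0.734, 0.0, -0.001]
ft_force: [-0.5, 0.2, -0.4]
grip_width: 0.0867
grip_force: 0.0
```

```bash
cat > y.py <<'E'
from h import *
c=cam('wrist')
for b in blobs(c,(22,140,110),(36,255,255),25)[0]: print(b,ray(c,b[1],b[2],.095).round(4))
cv2.imwrite('pics/tmp.png',c['pixels'])
E
python3 y.py; python3 go.py .413 -.256 .064; rm -f pics/w3.png; cp pics/tmp.png pics/w3.png
```

```text
pos [ 0.4117 -0.2525  0.2105] delta [-0.0039  0.0011  0.1465] down(1m) [-0.002  0.001  1.   ] gw 0.0868
```

View pics/w3.png

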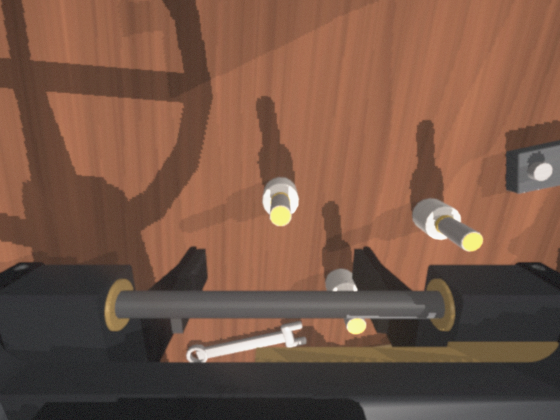

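The wrist view shows yellow tops at (280,215), (472,241) and (356,325), with the wrench at the bottom.

```bash
sed -i 's/(22,140,110)/(22,90,110)/' y.py; python3 - <<'E'
from h import *
c=cam('wrist')
for p in [(280,215),(472,241),(356,325)]: print(ray(c,*p,.095).round(4), c['pixels'][p[1],p[0]],cv2.cvtColor(c['pixels'][p[1]:p[1]+1,p[0]:p[0]+1],cv2.COLOR_BGR2HSV))
E
```

```text
[ 0.4118 -0.258   0.095 ] [137 245 247] [[[ 29 114 247]]]
[ 0.6042 -0.2698  0.095 ] [131 243 247] [[[ 29 120 247]]]
[ 0.5046 -0.377   0.095 ] [167 247 247] [[[ 30  83 247]]]
```

>>> arm_command:
  delta_rot:
    - [0,0,0]
    - [0,0,0]
    - [0,0,0]
    - [0,0,0]
    - [0,0,0]
    - [0,0,0]
    - [0,0,0]
  delta_pos:
    - [-0.004,0,0.02]
    - [-0.004,0,0.05]
    - [-0.004,0,0.08]
    - [-0.004,0,0.11]
    - [-0.004,0,0.135]
    - [-0.004,0,0.146]
    - [-0.004,0,0.146]
  gripper: [-1,-1,-1,-1,-1,-1,-1]

```text
time: 14.65
position: [0.4114, -0.2549, 0.0626]
tool_rot: [0.678, 0.735, 0.0, -0.003]
ft_force: [0.6, 0.1, 0.6]
grip_width: 0.087
grip_force: 0.0
```

>>> arm_command:
  delta_rot:
    - [0,0,0]
    - [0,0,0]
    - [0,0,0]
    - [0,0,0]
    - [0,0,0]
    - [0,0,0]
    - [0,0,0]
    - [0,0,0]
    - [0,0,0]
    - [0,0,0]
    - [0,0,0]
    - [0,0,0]
  delta_pos:
    - [0,0,0]
    - [0,0,0]
    - [0,0,0]
    - [0,0,0]
    - [0,0,0]
    - [0,0,0]
    - [0,0,0]
    - [0,0,0]
    - [0,0,0]
    - [0,0,0]
    - [0,0,0]
    - [0,0,0]
  gripper: [1,1,1,1,1,1,1,1,1,1,1,1]
  grip_force: 45

```text
time: 15.65
position: [0.4127, -0.2584, 0.0648]
tool_rot: [0.679, 0.734, 0.0, 0.0]
ft_force: [1.2, 0.4, 0.6]
grip_width: 0.0206
grip_force: 45.0
```

>>> arm_command:
  delta_rot:
    - [0,0,0]
    - [0,0,0]
    - [0,0,0]
    - [0,0,0]
    - [0,0,0]
    - [0,0,0]
    - [0,0,0]
  delta_pos:
    - [0,0,-0.01]
    - [0,0,-0.03]
    - [0,0,-0.06]
    - [0,0,-0.09]
    - [0,0,-0.12]
    - [0,0,-0.15]
    - [0,0,-0.16]
  gripper: [1,1,1,1,1,1,1]

```text
time: 16.23
position: [0.4137, -0.2593, 0.229]
tool_rot: [0.679, 0.734, -0.0, 0.003]
ft_force: [1.3, -0.7, -3.9]
grip_width: 0.0212
grip_force: 45.0
```

```bash
python3 - <<'E'
from h import *
a=np.radians(4.5);C=np.array([.5036,.0752])
for y in (.054,0,-.054):
  for x in (0,-.006): print(x,y,(C+x*np.array([np.cos(a),np.sin(a)])+y*np.array([-np.sin(a),np.cos(a)])).round(4))
E
python3 go.py .4934 .1286 .223
```

```text
0 0.054 [0.4994 0.129 ]
-0.006 0.054 [0.4934 0.1286]
0 0 [0.5036 0.0752]
-0.006 0 [0.4976 0.0747]
0 -0.054 [0.5078 0.0214]
-0.006 -0.054 [0.5019 0.0209]
pos [ 0.4137 -0.2593  0.229 ] delta [0.3804 0.11   0.0046] down(1m) [ 0.005 -0.004  1.   ] gw 0.0212
```

>>> arm_command:
  delta_rot:
    - [0,0,0]
    - [0,0,0]
    - [0,0,0]
    - [0,0,0]
    - [0,0,0]
    - [0,0,0]
    - [0,0,0]
    - [0,0,0]
    - [0,0,0]
    - [0,0,0]
    - [0,0,0]
    - [0,0,0]
  delta_pos:
    - [0.025,0.01,0]
    - [0.06,0.02,0]
    - [0.095,0.03,0]
    - [0.13,0.04,0]
    - [0.165,0.05,0]
    - [0.2,0.06,0]
    - [0.235,0.07,0]
    - [0.27,0.08,0]
    - [0.305,0.09,0]
    - [0.34,0.1,0]
    - [0.37,0.108,0]
    - [0.38,0.11,0]
  gripper: [1,1,1,1,1,1,1,1,1,1,1,1]

```text
time: 17.23
position: [0.4919, 0.1333, 0.2247]
tool_rot: [0.678, 0.735, 0.001, -0.001]
ft_force: [0.8, -0.1, -4.6]
grip_width: 0.0207
grip_force: 45.0
```

>>> arm_command:
  delta_rot:
    - [0,0,0]
    - [0,0,0]
    - [0,0,0]
  delta_pos:
    - [0,0,0]
    - [0,0,0]
    - [0,0,0]
  gripper: [1,1,1]

```text
time: 17.48
position: [0.4916, 0.1281, 0.2245]
tool_rot: [0.679, 0.734, -0.001, -0.0]
ft_force: [0.6, -0.4, -3.6]
grip_width: 0.0209
grip_force: 45.0
```

```bash
python3 go.py .4934 .1286 .223; python3 - <<'E'
from h import *
c=cam('wrist')
np.save('c4.npy',c,allow_pickle=True);cv2.imwrite('pics/w4.png',c['pixels'])
E
```

```text
pos [0.4916 0.1281 0.2245] delta [0.0003 0.0018 0.0015] down(1m) [0.001 0.002 1.   ] gw 0.0209
```

View pics/w4.png

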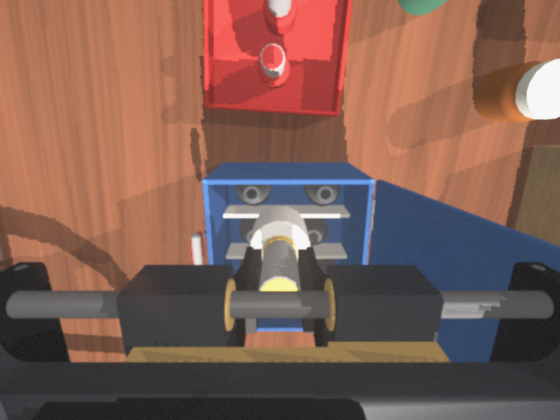

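The view shows both worn punches standing in the tray at (277,5) and (272,60). The rim's left corners are at (204,180) and (372,180), the bay-1 dies at (253,192) and (322,192), and the first divider is on row 212.

```bash
python3 - <<'E'
from h import *
c=np.load('c4.npy',allow_pickle=True).item()
g=cv2.cvtColor(c['pixels'],cv2.COLOR_BGR2GRAY).astype(int)
print(g[168:225,230].tolist(), g[168:225,350].tolist(), g[185,200:215].tolist(), g[220,196:216].tolist(), g[220,360:380].tolist())
a=np.radians(4.5);C=np.array([.5036,.0752])
def cf(u,v,z): d=ray(c,u,v,z)[:2]-C;return np.round([d@[np.cos(a),np.sin(a)],d@[-np.sin(a),np.cos(a)]],4)
print([cf(*p,.112) for p in [(204,180),(372,180)]],[cf(*p,.046) for p in [(253,192),(322,192),(240,212),(340,212),(240,250),(340,250)]])
E
```

```text
[83, 89, 88, 85, 85, 88, 84, 87, 88, 87, 93, 114, 146, 154, 157, 152, 127, 97, 87, 87, 88, 90, 89, 90, 87, 86, 89, 88, 89, 90, 92, 88, 90, 88, 89, 93, 106, 135, 152, 162, 171, 172, 169, 169, 176, 210, 244, 247, 247, 234, 149, 93, 86, 89, 88, 90, 89] [86, 85, 86, 83, 88, 85, 84, 84, 87, 87, 91, 115, 148, 155, 157, 147, 116, 84, 78, 72, 74, 72, 71, 75, 71, 73, 73, 75, 74, 72, 74, 73, 76, 77, 77, 78, 73, 79, 78, 74, 77, 75, 76, 75, 79, 89, 99, 98, 94, 84, 76, 75, 75, 75, 76, 74, 75] [134, 132, 131, 150, 154, 157, 156, 144, 118, 105, 105, 102, 100, 95, 96] [133, 132, 133, 132, 133, 130, 128, 124, 125, 126, 136, 138, 138, 132, 103, 88, 88, 94, 100, 103] [74, 74, 74, 71, 76, 93, 123, 141, 143, 137, 136, 150, 154, 110, 78, 75, 75, 76, 75, 71]
[array([-0.0785,  0.0829]), array([0.0767, 0.0829])] [array([-0.0395,  0.0556]), array([0.0405, 0.0557]), array([-0.0556,  0.0313]), array([0.0628, 0.0314]), array([-0.0575, -0.0178]), array([ 0.0658, -0.0177])]
```

>>> arm_command:
  delta_rot:
    - [-4,0,0]
    - [-4,0,0]
    - [-4,0,0]
    - [-4,0,0]
    - [-4,0,0]
    - [-4,0,0]
    - [-4,0,0]
    - [-4,0,0]
    - [-4,0,0]
    - [-4,0,0]
    - [-4,0,0]
    - [-4,0,0]
  delta_pos:
    - [0.001,0.001,0.01]
    - [0.001,0.001,0.03]
    - [0.001,0.001,0.05]
    - [0.001,0.001,0.07]
    - [0.001,0.001,0.09]
    - [0.001,0.001,0.1]
    - [0.001,0.001,0.108]
    - [0.001,0.001,0.115]
    - [0.001,0.001,0.12]
    - [0.001,0.001,0.12]
    - [0.001,0.001,0.12]
    - [0.001,0.001,0.12]
  gripper: [1,1,1,1,1,1,1,1,1,1,1,1]

```text
time: 18.53
position: [0.494, 0.1301, 0.1054]
tool_rot: [0.678, 0.734, 0.026, 0.024]
ft_force: [0.6, -0.5, -5.3]
grip_width: 0.0212
grip_force: 45.0
```

```bash
python3 go.py .4934 .1291 .070; python3 - <<'E'
from h import *
c=cam('wrist');s=cam('side')
im=np.hstack([c['pixels'][100:350,180:400],cv2.resize(s['pixels'][150:225,210:300],None,fx=250/75,fy=250/75)])
cv2.imwrite('pics/w5.png',im)
E
```

```text
pos [0.494  0.1301 0.1054] delta [-0.0009 -0.0032  0.0353] down(1m) [ 0.    -0.071  0.997] gw 0.0212
```

View pics/w5.png

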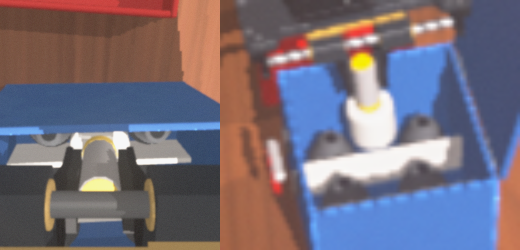

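The punch is centred between the bay-1 dies.

>>> arm_command:
  delta_rot:
    - [0,0,0]
    - [0,0,0]
    - [0,0,0]
    - [0,0,0]
    - [0,0,0]
    - [0,0,0]
    - [0,0,0]
    - [0,0,0]
    - [0,0,0]
    - [0,0,0]
    - [0,0,0]
  delta_pos:
    - [0,0,0.004]
    - [0,-0.001,0.008]
    - [0,-0.001,0.012]
    - [0,-0.001,0.016]
    - [0,-0.001,0.02]
    - [0,-0.002,0.023]
    - [0,-0.002,0.026]
    - [0,-0.002,0.029]
    - [0,-0.002,0.031]
    - [0,-0.002,0.033]
    - [0,-0.002,0.033]
  gripper: [1,1,1,1,1,1,1,1,1,1,1]

```text
time: 19.55
position: [0.4937, 0.1301, 0.0719]
tool_rot: [0.678, 0.734, 0.026, 0.024]
ft_force: [-1.2, -0.5, -1.8]
grip_width: 0.0212
grip_force: 45.0
```

>>> arm_command:
  delta_rot:
    - [0,0,0]
    - [0,0,0]
    - [0,0,0]
    - [0,0,0]
    - [0,0,0]
    - [0,0,0]
    - [0,0,0]
    - [0,0,0]
    - [0,0,0]
    - [0,0,0]
    - [0,0,0]
    - [0,0,0]
  delta_pos:
    - [0,0,0.001]
    - [0,0,0.001]
    - [0,0,0.001]
    - [0,0,0.001]
    - [0,0,0.001]
    - [0,0,0.001]
    - [0,0.001,-0.015]
    - [0,0.003,-0.04]
    - [0,0.005,-0.07]
    - [0,0.008,-0.1]
    - [0,0.01,-0.13]
    - [0,0.01,-0.13]
  gripper: [-0.3,-0.3,-0.3,-0.3,-0.3,-0.3,-0.3,-0.3,-0.5,-1,-1,-1]

```text
time: 20.55
position: [0.4983, 0.1306, 0.2077]
tool_rot: [0.678, 0.734, 0.03, 0.028]
ft_force: [0.3, -0.5, -0.3]
grip_width: 0.0756
grip_force: 0.0
```

```bash
python3 - <<'E'
from h import *
c=cam('wrist');s=cam('side')
im=np.hstack([c['pixels'][100:350,180:400],cv2.resize(s['pixels'][150:225,210:300],None,fx=250/75,fy=250/75)])
cv2.imwrite('pics/w6.png',im)
for b in blobs(c,(22,90,110),(36,255,255),25)[0]: print(b,ray(c,b[1],b[2],.101).round(4))
for b in blobs(s,(25,150,120),(35,255,255),8)[0]: print(b,ray(s,b[1],b[2],.09).round(3))
E
python3 go.py .506 -.376 .2
```

```text
(209, 270.2, 213.2, [262, 205, 17, 17]) [0.4977 0.1295 0.101 ]
(17, 254.6, 176.1, [252, 174, 6, 5]) [0.499 0.141 0.09 ]
(40, 318.1, 290.6, [315, 288, 7, 7]) [ 0.606 -0.267  0.09 ]
(50, 285.7, 337.9, [282, 335, 9, 7]) [ 0.506 -0.376  0.09 ]
pos [0.4951 0.1303 0.2034] delta [-0.5056 -0.0292  0.0013] down(1m) [ 0.    -0.073  0.997] gw 0.0827
```

View pics/w6.png

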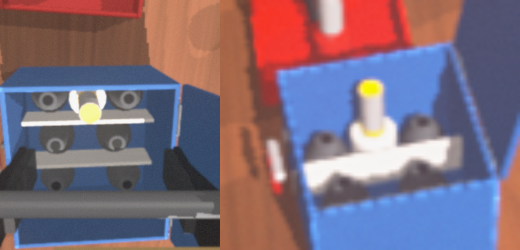

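>>> arm_command:
  delta_rot:
    - [4,0,0]
    - [4,0,0]
    - [4,0,0]
    - [4,0,0]
    - [4,0,0]
    - [4,0,0]
    - [4,0,0]
    - [4,0,0]
    - [4,0,0]
    - [4,0,0]
    - [4,0,0]
    - [4,0,0]
  delta_pos:
    - [-0.025,0,0]
    - [-0.06,0,0]
    - [-0.095,0,0]
    - [-0.13,0,0]
    - [-0.165,0,0]
    - [-0.2,0,0]
    - [-0.235,0,0]
    - [-0.27,0.01,0]
    - [-0.3,0.025,0]
    - [-0.33,0.045,0]
    - [-0.355,0.065,0]
    - [-0.38,0.078,0]
  gripper: [-1,-1,-1,-1,-1,-1,-1,-1,-1,-1,-1,-1]

```text
time: 21.65
position: [0.6025, -0.2437, 0.2052]
tool_rot: [0.679, 0.734, -0.0, -0.001]
ft_force: [1.1, 0.4, -0.6]
grip_width: 0.0866
grip_force: 0.0
```

>>> arm_command:
  delta_rot:
    - [0,0,0]
    - [0,0,0]
    - [0,0,0]
  delta_pos:
    - [-0.01,0,0]
    - [-0.01,0,0]
    - [-0.01,0,0]
  gripper: [-1,-1,-1]

```text
time: 21.9
position: [0.601, -0.2514, 0.2054]
tool_rot: [0.679, 0.734, -0.0, -0.003]
ft_force: [-0.4, 0.4, 0.1]
grip_width: 0.0871
grip_force: 0.0
```

```bash
python3 y.py; python3 go.py .605 -.269 .064
```

```text
(287, 282.1, 231.7, [273, 223, 19, 19]) [ 0.6039 -0.2718  0.095 ]
pos [ 0.6009 -0.2507  0.2059] delta [-0.019   0.0032  0.1418] down(1m) [-0.003  0.004  1.   ] gw 0.0874
```

>>> arm_command:
  delta_rot:
    - [0,0,0]
    - [0,0,0]
    - [0,0,0]
    - [0,0,0]
    - [0,0,0]
    - [0,0,0]
    - [0,0,0]
  delta_pos:
    - [-0.019,0.002,0.02]
    - [-0.019,0.002,0.05]
    - [-0.019,0.002,0.08]
    - [-0.019,0.002,0.11]
    - [-0.019,0.002,0.13]
    - [-0.019,0.002,0.141]
    - [-0.019,0.002,0.141]
  gripper: [-1,-1,-1,-1,-1,-1,-1]

```text
time: 22.53
position: [0.6038, -0.2684, 0.0638]
tool_rot: [0.678, 0.735, -0.0, -0.004]
ft_force: [0.3, 0.3, 0.9]
grip_width: 0.0867
grip_force: 0.0
```

>>> arm_command:
  delta_rot:
    - [0,0,0]
    - [0,0,0]
    - [0,0,0]
    - [0,0,0]
    - [0,0,0]
    - [0,0,0]
    - [0,0,0]
    - [0,0,0]
    - [0,0,0]
    - [0,0,0]
    - [0,0,0]
    - [0,0,0]
  delta_pos:
    - [0,0,0]
    - [0,0,0]
    - [0,0,0]
    - [0,0,0]
    - [0,0,0]
    - [0,0,0]
    - [0,0,0]
    - [0,0,0]
    - [0,0,0]
    - [0,0,0]
    - [0,0,0]
    - [0,0,0]
  gripper: [1,1,1,1,1,1,1,1,1,1,1,1]

```text
time: 23.53
position: [0.6059, -0.2712, 0.0664]
tool_rot: [0.679, 0.734, -0.0, -0.0]
ft_force: [-1.7, 0.6, -1.4]
grip_width: 0.0208
grip_force: 45.0
```

>>> arm_command:
  delta_rot:
    - [0,0,0]
    - [0,0,0]
    - [0,0,0]
    - [0,0,0]
    - [0,0,0]
    - [0,0,0]
    - [0,0,0]
  delta_pos:
    - [0,0,-0.01]
    - [0,0,-0.03]
    - [0,0,-0.06]
    - [0,0,-0.09]
    - [0,0,-0.12]
    - [0,0,-0.15]
    - [0,0,-0.16]
  gripper: [1,1,1,1,1,1,1]

```text
time: 24.12
position: [0.6082, -0.2722, 0.2317]
tool_rot: [0.679, 0.734, 0.001, 0.004]
ft_force: [0.4, -1.0, -3.4]
grip_width: 0.021
grip_force: 45.0
```

```bash
python3 go.py .4976 .0755 .223
```

```text
pos [ 0.6082 -0.2722  0.2317] delta [ 0.3554 -0.0829  0.0064] down(1m) [ 0.005 -0.006  1.   ] gw 0.021
```

>>> arm_command:
  delta_rot:
    - [0,0,0]
    - [0,0,0]
    - [0,0,0]
    - [0,0,0]
    - [0,0,0]
    - [0,0,0]
    - [0,0,0]
    - [0,0,0]
    - [0,0,0]
    - [0,0,0]
    - [0,0,0]
    - [0,0,0]
  delta_pos:
    - [0.015,-0.02,0]
    - [0.04,-0.045,0]
    - [0.065,-0.07,0]
    - [0.095,-0.083,0]
    - [0.13,-0.083,0]
    - [0.165,-0.083,0]
    - [0.2,-0.083,0]
    - [0.235,-0.083,0]
    - [0.27,-0.083,0]
    - [0.305,-0.083,0]
    - [0.335,-0.083,0]
    - [0.355,-0.083,0.003]
  gripper: [1,1,1,1,1,1,1,1,1,1,1,1]

```text
time: 25.12
position: [0.4941, 0.0792, 0.2231]
tool_rot: [0.678, 0.735, -0.0, -0.001]
ft_force: [1.2, -0.8, -3.9]
grip_width: 0.021
grip_force: 45.0
```

>>> arm_command:
  delta_rot:
    - [0,0,0]
    - [0,0,0]
    - [0,0,0]
  delta_pos:
    - [0,0,0]
    - [0,0,0]
    - [0,0,0]
  gripper: [1,1,1]

```text
time: 25.37
position: [0.4954, 0.0758, 0.2231]
tool_rot: [0.679, 0.735, -0.001, -0.0]
ft_force: [0.3, 0.3, -3.7]
grip_width: 0.0211
grip_force: 45.0
```

```bash
python3 go.py .4976 .0755 .223; python3 - <<'E'
from h import *
c=cam('wrist');np.save('c7.npy',c,allow_pickle=True);cv2.imwrite('pics/w7.png',c['pixels'][:350,150:400])
E
```

```text
pos [0.4954 0.0758 0.2231] delta [-0.0005  0.0022  0.0001] down(1m) [0.    0.001 1.   ] gw 0.0211
```

View pics/w7.png

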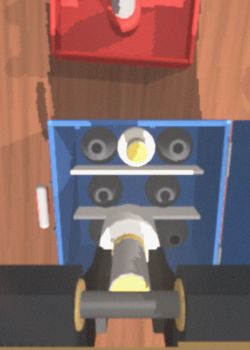

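The first punch stands in bay 1. The bay-2 die tops are at about (255,190) and (315,190), and the held punch is over the bay.

>>> arm_command:
  delta_rot:
    - [-4,0,0]
    - [-4,0,0]
    - [-4,0,0]
    - [-4,0,0]
    - [-4,0,0]
    - [-4,0,0]
    - [-4,0,0]
    - [-4,0,0]
    - [-4,0,0]
    - [-4,0,0]
    - [-4,0,0]
    - [-4,0,0]
  delta_pos:
    - [0,0.001,0.01]
    - [0,0.001,0.03]
    - [0,0.001,0.05]
    - [0,0.001,0.07]
    - [0,0.001,0.085]
    - [0,0.001,0.098]
    - [0,0.001,0.107]
    - [0,0.001,0.112]
    - [0,0.001,0.115]
    - [0,0.001,0.115]
    - [0,0.001,0.115]
    - [0,0.001,0.115]
  gripper: [1,1,1,1,1,1,1,1,1,1,1,1]

```text
time: 26.42
position: [0.4973, 0.0761, 0.1093]
tool_rot: [0.678, 0.734, 0.026, 0.024]
ft_force: [0.2, -1.1, -4.5]
grip_width: 0.021
grip_force: 45.0
```

```bash
python3 go.py .4976 .0755 .070; python3 - <<'E'
from h import *
c=cam('wrist');s=cam('side')
im=np.hstack([c['pixels'][100:350,180:400],cv2.resize(s['pixels'][150:225,210:300],None,fx=250/75,fy=250/75)])
cv2.imwrite('pics/w8.png',im)
E
```

```text
pos [0.4973 0.0761 0.1093] delta [-0.0007 -0.0025  0.0392] down(1m) [ 0.    -0.071  0.997] gw 0.021
```

View pics/w8.png

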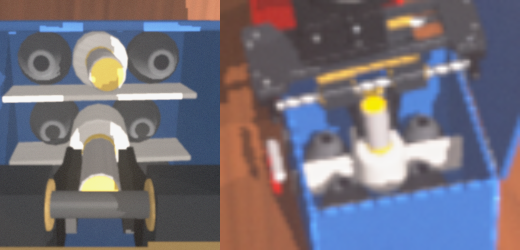

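The second punch is between the bay-2 dies.

>>> arm_command:
  delta_rot:
    - [0,0,0]
    - [0,0,0]
    - [0,0,0]
    - [0,0,0]
    - [0,0,0]
    - [0,0,0]
    - [0,0,0]
    - [0,0,0]
    - [0,0,0]
    - [0,0,0]
    - [0,0,0]
    - [0,0,0]
  delta_pos:
    - [0,0,0.004]
    - [0,-0.001,0.008]
    - [0,-0.001,0.012]
    - [0,-0.001,0.015]
    - [0,-0.001,0.018]
    - [0,-0.002,0.021]
    - [0,-0.002,0.024]
    - [0,-0.002,0.027]
    - [0,-0.002,0.03]
    - [0,-0.002,0.033]
    - [0,-0.002,0.036]
    - [0,-0.002,0.036]
  gripper: [1,1,1,1,1,1,1,1,1,1,1,1]

```text
time: 27.52
position: [0.4974, 0.0763, 0.0731]
tool_rot: [0.678, 0.734, 0.026, 0.024]
ft_force: [-1.3, -0.7, 4.1]
grip_width: 0.021
grip_force: 45.1
```

>>> arm_command:
  delta_rot:
    - [0,0,0]
    - [0,0,0]
    - [0,0,0]
    - [0,0,0]
    - [0,0,0]
    - [0,0,0]
    - [0,0,0]
    - [0,0,0]
    - [0,0,0]
    - [0,0,0]
    - [0,0,0]
    - [0,0,0]
  delta_pos:
    - [0,0,0.001]
    - [0,0,0.001]
    - [0,0,0.001]
    - [0,0,0.001]
    - [0,0,0.001]
    - [0,0,0.001]
    - [0,0.001,-0.015]
    - [0,0.003,-0.04]
    - [0,0.005,-0.07]
    - [0,0.008,-0.1]
    - [0,0.01,-0.13]
    - [0,0.01,-0.13]
  gripper: [-0.3,-0.3,-0.3,-0.3,-0.3,-0.3,-0.3,-0.3,-0.5,-1,-1,-1]

```text
time: 28.52
position: [0.5019, 0.0762, 0.2084]
tool_rot: [0.678, 0.734, 0.029, 0.028]
ft_force: [0.4, 0.6, 0.1]
grip_width: 0.0758
grip_force: 0.0
```

```bash
python3 - <<'E'
from h import *
c=cam('wrist');s=cam('side')
cv2.imwrite('pics/w9.png',np.hstack([c['pixels'][100:350,180:400],cv2.resize(s['pixels'][150:225,210:300],None,fx=250/75,fy=250/75)]))
for b in blobs(c,(22,90,110),(36,255,255),25)[0]: print(b,ray(c,b[1],b[2],.101).round(4))
for b in blobs(s,(25,150,120),(35,255,255),8)[0]: print(b,ray(s,b[1],b[2],.101).round(3),ray(s,b[1],b[2],.09).round(3))
E
python3 go.py .506 -.376 .2
```

```text
(67, 272.9, 159.6, [266, 155, 14, 9]) [0.5002 0.1248 0.101 ]
(259, 268.7, 211.3, [260, 203, 18, 18]) [0.4998 0.0766 0.101 ]
(17, 254.6, 176.1, [252, 174, 6, 5]) [0.498 0.13  0.101] [0.499 0.141 0.09 ]
(16, 257.8, 189.3, [256, 188, 5, 4]) [0.501 0.077 0.101] [0.501 0.087 0.09 ]
(50, 285.7, 337.9, [282, 335, 9, 7]) [ 0.505 -0.38   0.101] [ 0.506 -0.376  0.09 ]
pos [0.4987 0.0763 0.2041] delta [-0.4515 -0.0285  0.0022] down(1m) [ 0.001 -0.073  0.997] gw 0.0822
```

>>> arm_command:
  delta_rot:
    - [4,0,0]
    - [4,0,0]
    - [4,0,0]
    - [4,0,0]
    - [4,0,0]
    - [4,0,0]
    - [4,0,0]
    - [4,0,0]
    - [4,0,0]
    - [4,0,0]
    - [4,0,0]
    - [4,0,0]
  delta_pos:
    - [-0.03,0,0]
    - [-0.07,0,0]
    - [-0.11,-0.005,0]
    - [-0.15,-0.01,0]
    - [-0.19,-0.015,0]
    - [-0.23,-0.02,0]
    - [-0.27,-0.025,0]
    - [-0.31,-0.028,0]
    - [-0.35,-0.028,0]
    - [-0.385,-0.028,0]
    - [-0.415,-0.028,0]
    - [-0.435,-0.028,0]
  gripper: [-1,-1,-1,-1,-1,-1,-1,-1,-1,-1,-1,-1]

```text
time: 29.62
position: [0.5033, -0.3624, 0.1984]
tool_rot: [0.68, 0.734, -0.0, -0.001]
ft_force: [1.3, -0.1, -0.5]
grip_width: 0.0868
grip_force: 0.0
```

>>> arm_command:
  delta_rot:
    - [0,0,0]
    - [0,0,0]
    - [0,0,0]
  delta_pos:
    - [0,0,0]
    - [0,0,0]
    - [0,0,0]
  gripper: [-1,-1,-1]

```text
time: 29.87
position: [0.5033, -0.3578, 0.1991]
tool_rot: [0.679, 0.734, 0.0, -0.002]
ft_force: [-0.1, 0.4, -0.5]
grip_width: 0.0868
grip_force: 0.0
```

```bash
python3 y.py; python3 go.py .505 -.377 .064
```

```text
(297, 280.0, 235.0, [271, 226, 19, 19]) [ 0.5045 -0.3793  0.095 ]
pos [ 0.5036 -0.3575  0.1995] delta [-0.02    0.0002  0.1355] down(1m) [-0.003  0.002  1.   ] gw 0.0868
```

>>> arm_command:
  delta_rot:
    - [0,0,0]
    - [0,0,0]
    - [0,0,0]
    - [0,0,0]
    - [0,0,0]
    - [0,0,0]
    - [0,0,0]
  delta_pos:
    - [-0.02,0,0.02]
    - [-0.02,0,0.05]
    - [-0.02,0,0.08]
    - [-0.02,0,0.11]
    - [-0.02,0,0.127]
    - [-0.02,0,0.135]
    - [-0.02,0,0.135]
  gripper: [-1,-1,-1,-1,-1,-1,-1]

```text
time: 30.5
position: [0.505, -0.3769, 0.0639]
tool_rot: [0.678, 0.735, 0.0, -0.003]
ft_force: [1.1, 0.1, -0.4]
grip_width: 0.087
grip_force: 0.0
```

>>> arm_command:
  delta_rot:
    - [0,0,0]
    - [0,0,0]
    - [0,0,0]
    - [0,0,0]
    - [0,0,0]
    - [0,0,0]
    - [0,0,0]
    - [0,0,0]
    - [0,0,0]
    - [0,0,0]
    - [0,0,0]
    - [0,0,0]
  delta_pos:
    - [0,0,0]
    - [0,0,0]
    - [0,0,0]
    - [0,0,0]
    - [0,0,0]
    - [0,0,0]
    - [0,0,0]
    - [0,0,0]
    - [0,0,0]
    - [0,0,0]
    - [0,0,0]
    - [0,0,0]
  gripper: [1,1,1,1,1,1,1,1,1,1,1,1]

```text
time: 31.5
position: [0.5058, -0.3794, 0.0659]
tool_rot: [0.679, 0.734, -0.0, -0.0]
ft_force: [-1.1, -0.0, 0.5]
grip_width: 0.0211
grip_force: 45.0
```

>>> arm_command:
  delta_rot:
    - [0,0,0]
    - [0,0,0]
    - [0,0,0]
    - [0,0,0]
    - [0,0,0]
    - [0,0,0]
    - [0,0,0]
  delta_pos:
    - [0,0,-0.01]
    - [0,0,-0.03]
    - [0,0,-0.06]
    - [0,0,-0.09]
    - [0,0,-0.12]
    - [0,0,-0.15]
    - [0,0,-0.16]
  gripper: [1,1,1,1,1,1,1]

```text
time: 32.08
position: [0.5076, -0.3809, 0.231]
tool_rot: [0.679, 0.734, -0.0, 0.004]
ft_force: [0.1, -1.0, -2.8]
grip_width: 0.0208
grip_force: 45.0
```

```bash
python3 go.py .5019 .0214 .223
```

```text
pos [ 0.5076 -0.3809  0.231 ] delta [0.4015 0.026  0.0057] down(1m) [ 0.006 -0.005  1.   ] gw 0.0208
```

>>> arm_command:
  delta_rot:
    - [0,0,0]
    - [0,0,0]
    - [0,0,0]
    - [0,0,0]
    - [0,0,0]
    - [0,0,0]
    - [0,0,0]
    - [0,0,0]
    - [0,0,0]
    - [0,0,0]
    - [0,0,0]
    - [0,0,0]
  delta_pos:
    - [0.025,0,0]
    - [0.06,0,0]
    - [0.1,0,0]
    - [0.14,0.01,0]
    - [0.18,0.02,0]
    - [0.22,0.028,0]
    - [0.26,0.028,0]
    - [0.3,0.028,0]
    - [0.34,0.028,0]
    - [0.37,0.028,0]
    - [0.39,0.028,0]
    - [0.401,0.028,0.002]
  gripper: [1,1,1,1,1,1,1,1,1,1,1,1]

```text
time: 33.08
position: [0.5008, 0.0254, 0.2233]
tool_rot: [0.678, 0.735, -0.0, -0.001]
ft_force: [-0.6, -1.5, -3.2]
grip_width: 0.021
grip_force: 45.0
```

>>> arm_command:
  delta_rot:
    - [0,0,0]
    - [0,0,0]
    - [0,0,0]
  delta_pos:
    - [0,0,0]
    - [0,0,0]
    - [0,0,0]
  gripper: [1,1,1]

```text
time: 33.33
position: [0.5027, 0.0213, 0.2237]
tool_rot: [0.679, 0.734, -0.0, 0.0]
ft_force: [1.2, -0.0, -4.1]
grip_width: 0.021
grip_force: 45.0
```

```bash
python3 go.py .5019 .0214 .11; python3 - <<'E'
from h import *
c=cam('wrist');s=cam('side');cv2.imwrite('pics/w10.png',np.hstack([c['pixels'][50:350,150:400],cv2.resize(s['pixels'][150:225,210:300],None,fx=4,fy=4)]))
E
```

```text
pos [0.5027 0.0213 0.2237] delta [ 0.0003 -0.0008  0.1137] down(1m) [0.001 0.    1.   ] gw 0.021
```

View pics/w10.png

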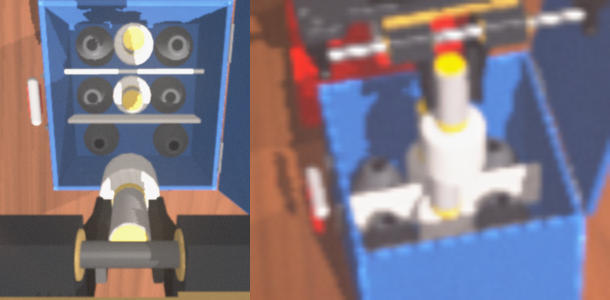

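The two punches stand in bays 1 and 2. The bay-3 dies are at crop (100,143) and (172,143), and the held punch is centred.

>>> arm_command:
  delta_rot:
    - [-4,0,0]
    - [-4,0,0]
    - [-4,0,0]
    - [-4,0,0]
    - [-4,0,0]
    - [-4,0,0]
    - [-4,0,0]
    - [-4,0,0]
    - [-4,0,0]
    - [-4,0,0]
    - [-4,0,0]
    - [-4,0,0]
  delta_pos:
    - [0,-0.001,0.01]
    - [0,-0.001,0.03]
    - [0,-0.001,0.05]
    - [0,-0.001,0.07]
    - [0,-0.001,0.085]
    - [0,-0.001,0.098]
    - [0,-0.001,0.107]
    - [0,-0.001,0.112]
    - [0,-0.001,0.115]
    - [0,-0.001,0.115]
    - [0,-0.001,0.115]
    - [0,-0.001,0.115]
  gripper: [1,1,1,1,1,1,1,1,1,1,1,1]

```text
time: 34.43
position: [0.502, 0.0223, 0.1097]
tool_rot: [0.678, 0.734, 0.026, 0.024]
ft_force: [0.2, 0.3, -3.6]
grip_width: 0.0212
grip_force: 45.0
```

>>> arm_command:
  delta_rot:
    - [0,0,0]
    - [0,0,0]
    - [0,0,0]
    - [0,0,0]
    - [0,0,0]
    - [0,0,0]
    - [0,0,0]
    - [0,0,0]
    - [0,0,0]
    - [0,0,0]
    - [0,0,0]
    - [0,0,0]
  delta_pos:
    - [0,0,0.004]
    - [0,-0.001,0.008]
    - [0,-0.001,0.012]
    - [0,-0.001,0.015]
    - [0,-0.001,0.018]
    - [0,-0.002,0.021]
    - [0,-0.002,0.024]
    - [0,-0.002,0.027]
    - [0,-0.002,0.03]
    - [0,-0.002,0.033]
    - [0,-0.002,0.036]
    - [0,-0.002,0.036]
  gripper: [1,1,1,1,1,1,1,1,1,1,1,1]

```text
time: 35.43
position: [0.502, 0.0224, 0.0729]
tool_rot: [0.678, 0.734, 0.026, 0.024]
ft_force: [0.6, 0.4, -0.9]
grip_width: 0.0211
grip_force: 45.0
```

>>> arm_command:
  delta_rot:
    - [0,0,0]
    - [0,0,0]
    - [0,0,0]
    - [0,0,0]
    - [0,0,0]
    - [0,0,0]
    - [0,0,0]
    - [0,0,0]
    - [0,0,0]
    - [0,0,0]
    - [0,0,0]
    - [0,0,0]
  delta_pos:
    - [0,0,0.001]
    - [0,0,0.001]
    - [0,0,0.001]
    - [0,0,0.001]
    - [0,0,0.001]
    - [0,0,0.001]
    - [0,0.001,-0.015]
    - [0,0.003,-0.04]
    - [0,0.005,-0.07]
    - [0,0.008,-0.1]
    - [0,0.01,-0.13]
    - [0,0.01,-0.14]
  gripper: [-0.3,-0.3,-0.3,-0.3,-0.3,-0.3,-0.3,-0.3,-0.5,-1,-1,-1]

```text
time: 36.43
position: [0.5044, 0.0222, 0.2175]
tool_rot: [0.678, 0.734, 0.028, 0.027]
ft_force: [-0.3, -0.4, -0.7]
grip_width: 0.0757
grip_force: 0.0
```

```bash
python3 - <<'E'
from h import *
c=cam('wrist');s=cam('side')
for b in blobs(c,(22,90,110),(36,255,255),25)[0]: print(b,ray(c,b[1],b[2],.101).round(4))
for b in blobs(s,(25,150,120),(35,255,255),8)[0]: print(b,ray(s,b[1],b[2],.101).round(3))
cv2.imwrite('pics/w11.png',np.hstack([c['pixels'][50:350,150:400],cv2.resize(s['pixels'][120:225,200:305],None,fx=3,fy=3)[:300]]))
o=status.get_obs();print(o['position'],o['q'])
E
```

```text
(67, 274.1, 95.7, [267, 91, 14, 9]) [0.4999 0.1243 0.101 ]
(294, 270.2, 151.5, [261, 142, 19, 20]) [0.4999 0.0766 0.101 ]
(250, 271.8, 207.7, [263, 199, 18, 18]) [0.5052 0.0235 0.101 ]
(17, 254.6, 176.1, [252, 174, 6, 5]) [0.498 0.13  0.101]
(17, 257.6, 189.3, [255, 188, 6, 4]) [0.5   0.077 0.101]
(21, 262.2, 203.0, [260, 201, 6, 5]) [0.506 0.024 0.101]
[0.50348236 0.02229937 0.21569584] [-0.18929741  0.34596052  1.79347413  0.02305096  0.92926147 -0.2812367 ]
```

View pics/w11.png

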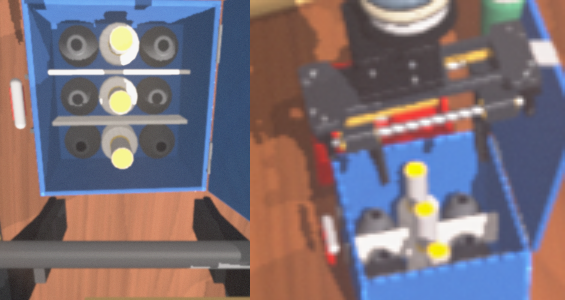

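All three punches stand between their dies; the yellow tops are at crop (121,40), (120,101) and (122,157), and the side and wrist views agree. Next is the lid.

>>> arm_command:
  delta_rot:
    - [0,0,0]
    - [0,0,0]
    - [4,0,0]
    - [4,0,0]
    - [4,0,0]
    - [4,0,0]
    - [4,0,0]
    - [4,0,0]
    - [4,0,0]
    - [4,0,0]
    - [4,0,0]
    - [4,0,0]
  delta_pos:
    - [0,0.002,-0.03]
    - [0.01,0.005,-0.065]
    - [0.025,0.007,-0.1]
    - [0.04,0.008,-0.11]
    - [0.053,0.04,-0.108]
    - [0.053,0.075,-0.105]
    - [0.053,0.11,-0.103]
    - [0.053,0.145,-0.1]
    - [0.053,0.175,-0.098]
    - [0.053,0.195,-0.096]
    - [0.053,0.201,-0.096]
    - [0.053,0.201,-0.096]
  gripper: [1,1,1,1,1,1,1,1,1,1,1,1]

```text
time: 37.53
position: [0.6914, 0.0904, 0.3199]
tool_rot: [0.679, 0.734, -0.001, -0.002]
ft_force: [-1.7, -0.1, -0.1]
grip_width: 0.0151
grip_force: 0.0
```

>>> arm_command:
  delta_rot:
    - [0,0,0]
    - [0,0,0]
    - [0,0,0]
    - [0,0,0]
    - [0,0,0]
  delta_pos:
    - [0,0,0.02]
    - [0,0,0.045]
    - [0,0,0.07]
    - [0,0,0.08]
    - [0,0,0.08]
  gripper: [1,1,1,1,1]

```text
time: 37.95
position: [0.6875, 0.0906, 0.2393]
tool_rot: [0.679, 0.734, -0.003, -0.003]
ft_force: [-0.2, 0.4, -0.1]
grip_width: 0.0007
grip_force: 0.0
```

```bash
python3 - <<'E'
from h import *
o=status.get_obs();p=o['position'];a=np.radians(4.5);C=np.array([.5036,.0752]);d=p[:2]-C
M=R.from_quat(o['tool_rot']).as_matrix();print('tool y',M[:,1].round(3),'z',M[:,2].round(3),o['grip_width'])
X=d@[np.cos(a),np.sin(a)];print('case',X,d@[-np.sin(a),np.cos(a)],p[2])
r=.145
for t in [1.9,1.8,1.7,1.6,1.5,1.4,1.3,1.2,1.1,1.0,.9,.8,.7,.6,.5,.4,.3,.2,.1,.05,0]:
  x=.08-r*np.cos(t)+.007*np.sin(t)+.015*np.sin(t)+ .0*t;z=.112+r*np.sin(t)+.008*np.cos(t)
  print(t,'abs',round(x,3),round(z,3),'ty,tz',round(x-X,3),round(p[2]-z,3))
E
```

```text
tool y [ 0.997  0.079 -0.009] z [-0.009  0.    -1.   ] 0.000655104699082035
case 0.18456711177226276 0.0008834222225435964 0.23928076562947176
1.9 abs 0.148 0.247 ty,tz -0.037 -0.007
1.8 abs 0.134 0.251 ty,tz -0.05 -0.012
1.7 abs 0.12 0.255 ty,tz -0.064 -0.015
1.6 abs 0.106 0.257 ty,tz -0.078 -0.017
1.5 abs 0.092 0.257 ty,tz -0.093 -0.018
1.4 abs 0.077 0.256 ty,tz -0.108 -0.017
1.3 abs 0.062 0.254 ty,tz -0.122 -0.015
1.2 abs 0.048 0.25 ty,tz -0.137 -0.011
1.1 abs 0.034 0.245 ty,tz -0.151 -0.006
1.0 abs 0.02 0.238 ty,tz -0.164 0.001
0.9 abs 0.007 0.231 ty,tz -0.177 0.009
0.8 abs -0.005 0.222 ty,tz -0.19 0.018
0.7 abs -0.017 0.212 ty,tz -0.201 0.028
0.6 abs -0.027 0.2 ty,tz -0.212 0.039
0.5 abs -0.037 0.189 ty,tz -0.221 0.051
0.4 abs -0.045 0.176 ty,tz -0.23 0.063
0.3 abs -0.052 0.162 ty,tz -0.237 0.077
0.2 abs -0.058 0.149 ty,tz -0.242 0.091
0.1 abs -0.062 0.134 ty,tz -0.247 0.105
0.05 abs -0.064 0.127 ty,tz -0.248 0.112
0 abs -0.065 0.12 ty,tz -0.25 0.119
```

>>> arm_command:
  delta_rot:
    - [0,0,0]
    - [0,0,0]
    - [0,0,0]
    - [0,0,0]
    - [0,0,0]
    - [0,0,0]
    - [0,0,0]
    - [0,0,0]
    - [0,0,0]
    - [0,0,0]
    - [0,0,0]
    - [0,0,0]
  delta_pos:
    - [0,-0.02,-0.005]
    - [0,-0.037,-0.007]
    - [0,-0.05,-0.012]
    - [0,-0.064,-0.015]
    - [0,-0.078,-0.017]
    - [0,-0.093,-0.018]
    - [0,-0.108,-0.017]
    - [0,-0.122,-0.015]
    - [0,-0.137,-0.011]
    - [0,-0.151,-0.006]
    - [0,-0.164,0.001]
    - [0,-0.177,0.009]
  gripper: [1,1,1,1,1,1,1,1,1,1,1,1]

```text
time: 38.95
position: [0.5155, 0.0765, 0.2366]
tool_rot: [0.679, 0.734, 0.002, 0.002]
ft_force: [-0.7, 0.2, 0.2]
grip_width: 0.0003
grip_force: 0.7
```

```bash
python3 - <<'E'
from h import *
s=cam('side');c=cam('scene')
cv2.imwrite('pics/w12.png',np.hstack([cv2.resize(s['pixels'][80:260,190:340],(375,450)),cv2.resize(c['pixels'][150:280,230:355],(425,442))[:450] if 0 else cv2.resize(c['pixels'][130:280,220:360],(420,450))]))
o=status.get_obs();print(o['position'],o['ft_force'])
E
```

```text
[0.51239227 0.0767635  0.23484042] [-0.33050224  0.68499303 -0.70884072]
```

View pics/w12.png

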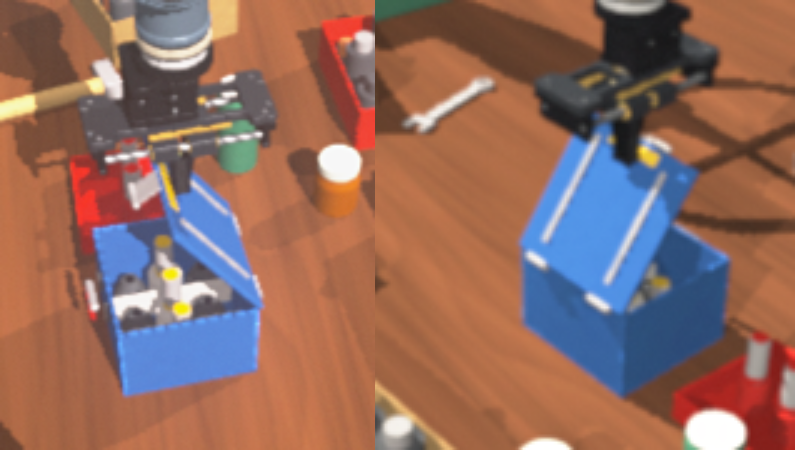

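The lid is about half-way over, with the fingertip on its outer face near the yellow strip; the worn punches still stand in the tray.

>>> arm_command:
  delta_rot:
    - [0,0,0]
    - [0,0,0]
    - [0,0,0]
    - [0,0,0]
    - [0,0,0]
    - [0,0,0]
    - [0,0,0]
    - [0,0,0]
    - [0,0,0]
    - [0,0,0]
    - [0,0,0]
  delta_pos:
    - [0,-0.013,0.009]
    - [0,-0.024,0.019]
    - [0,-0.035,0.03]
    - [0,-0.045,0.042]
    - [0,-0.055,0.054]
    - [0,-0.063,0.068]
    - [0,-0.068,0.08]
    - [0,-0.072,0.09]
    - [0,-0.073,0.096]
    - [0,-0.074,0.1]
    - [0,-0.075,0.103]
  gripper: [1,1,1,1,1,1,1,1,1,1,1]

```text
time: 39.97
position: [0.4424, 0.0706, 0.1319]
tool_rot: [0.679, 0.734, 0.001, 0.002]
ft_force: [0.9, -0.3, 16.4]
grip_width: 0.0003
grip_force: 8.1
```

>>> arm_command:
  delta_rot:
    - [0,0,0]
    - [0,0,0]
    - [0,0,0]
    - [0,0,0]
    - [0,0,0]
    - [0,0,0]
    - [0,0,0]
    - [0,0,0]
  delta_pos:
    - [0,0,0.002]
    - [0,0,0.004]
    - [0,0,0.006]
    - [0,0,0.007]
    - [0,0,0.008]
    - [0,0,0.009]
    - [0,0,0.009]
    - [0,0,0.009]
  gripper: [1,1,1,1,1,1,1,1]

```text
time: 40.63
position: [0.4396, 0.0708, 0.1219]
tool_rot: [0.679, 0.734, -0.0, -0.0]
ft_force: [0.4, -0.1, 0.3]
grip_width: 0.0006
grip_force: 0.0
```

>>> arm_command:
  delta_rot:
    - [0,0,0]
    - [0,0,0]
    - [0,0,0]
    - [0,0,0]
    - [0,0,0]
  delta_pos:
    - [0,0,0.001]
    - [0,0,0.002]
    - [0,0,0.003]
    - [0,0,0.003]
    - [0,0,0.003]
  gripper: [1,1,1,1,1]

```text
time: 41.05
position: [0.4399, 0.0708, 0.1198]
tool_rot: [0.679, 0.734, 0.0, 0.0]
ft_force: [-2.3, 0.2, 8.0]
grip_width: 0.0004
grip_force: 4.2
```

>>> arm_command:
  delta_rot:
    - [0,0,0]
    - [0,0,0]
    - [0,0,0]
    - [0,0,0]
    - [0,0,0]
    - [0,0,0]
    - [0,0,0]
    - [0,0,0]
  delta_pos:
    - [0,0,-0.02]
    - [0,0,-0.05]
    - [0,0,-0.08]
    - [0,0,-0.11]
    - [0,0,-0.14]
    - [0,0,-0.16]
    - [0,0,-0.16]
    - [0,0,-0.16]
  gripper: [1,1,1,1,1,1,1,1]

```text
time: 41.72
position: [0.4403, 0.0707, 0.2798]
tool_rot: [0.679, 0.734, 0.001, 0.001]
ft_force: [-0.0, -0.3, -0.6]
grip_width: 0.0005
grip_force: 0.0
```

```bash
python3 - <<'E'
from h import *
s=cam('side');c=cam('scene')
cv2.imwrite('pics/w13.png',np.hstack([cv2.resize(s['pixels'][80:260,190:340],(375,450)),cv2.resize(c['pixels'][160:310,240:380],(420,450))]))
E
```

```text
(no output)
```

View pics/w13.png

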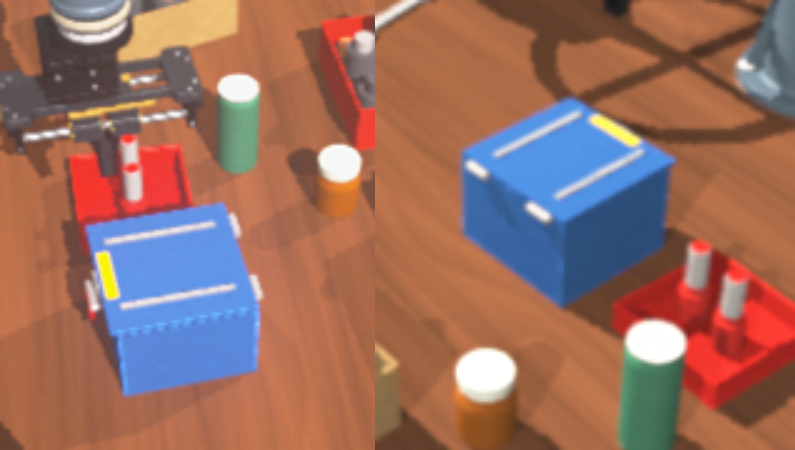

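The lid is flat shut and stays down, both worn punches stand in the tray, and the gripper touches nothing.

```bash
python3 -c "from rig import robot; print(robot.hand_in())"
```

```text
the job is handed in; nothing more can be done
None
```

I handed the job in at about 42 s: both worn punches stand in the scrap tray, all three new punches stand between their dies in the case, and the lid is shut and caught; the hand-in call gave no verdict.

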